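# Sort the bench leftovers into their trays

## Robot

A 6-joint arm with a two-finger parallel gripper is mounted at the origin on a cart in front of the work surface, level with it; the furniture and walls round the work are solid. World frame = base frame: x ahead of the robot, y to its left, z up, the work surface at z = 0. Lengths are in mm, angles in degrees, forces in N, time in s.
With the tool pointing down it reaches from about 225 to 875 mm from the base axis. Payload 3.4 kg.
Tool frame: the origin (TCP) lies at the very end of the fingers, on their centre line; the grasp point (between the pads) lies 19 mm behind it; z points along the fingers, y is the line along which they close (so a half turn about z gives the same grasp; the last joint's range is limited). The gripper opens to 85 mm and grips with 20 to 120 N. Pads are 22 mm wide; open, the fingers measure 114 mm over their backs; the gripper's body (76 mm by 85 mm) begins 54 mm behind the grasp point. The pads swing forward as they close: fully open they stand 13 mm farther back than shut.
Start: joints at [-72.25, 15.808, 86.224, -0, 77.962, -6.933], TCP at [240.122, -522.498, 231.328] pointing down, gripper open.
Joint ranges: [-165.64, 165.64], [-43.16, 119.46], [12.63, 154.43], [-67.54, 247.53], [6.08, 155.33], [-154.97, 154.97]. Speed limits (degrees/s): [147.25, 147.25, 180, 180, 180, 180].

## Interface

Orientations are given as a 3x3 rotation matrix whose columns are the frame's x, y, z axes.
In Python, from rig import arm gives the robot as it stands.
- The arm moves only by the tool apply_moves, never from a script. Its argument "increments" is a list of rows, each a list of 3 entries, a list of its own where there are three numbers: the shift along the tool's x, y, z each as a share of 0.03 m, from -1 to 1, then the turn, a rotation vector about the tool's x, y, z each as a share of 6 degrees, from -1 to 1, then the opening, from -1 (shut) to 1 (fully open). A call has 1 to 10 rows; each row shifts and turns the commanded pose from where the row before left it, along the tool's axes as they then stand; what a row does not reach is not made up. A row lasts 1/12 s, in which the tool goes at most 41.7 mm and 7.16 degrees, less where a joint would pass 70% of its speed; a pose out of reach is approached as far as the arm can. A call with a number of a shift or a turn outside -1 to 1 is refused whole. A call with a gripper value outside its range is refused whole. The fingers move at their own pace and stop on an object; "force" is the grip in N (left out, the last holds). Time passes only in rows, so rows that do not move let the fingers close. It gives the time, the measured TCP pose, the force, the opening and the grip force at its end, in the units of the state.
- arm.read_state(): the state, without advancing time (a new reading comes with each control period).
- arm.get_image(name): name is "side" or "top" or "wrist"; returns (picture, depth): 420x560x3 uint8, red, green, blue; 420x560 float32, mm along the optical axis (not along the pixel's ray), 0 where there is no reading.
- arm.get_calibration(name): a dict with "fx", "fy", "cx", "cy" (pixels), "rvec" (rotation vector, rad) and "tvec" (3), from world to camera coordinates, as OpenCV has them. Camera axes: x right, y down, z forward; pixel columns grow to the right and rows downward; lengths in mm; the calibration is good to about 2 mm. A picture is of the moment at which its call begins: read the wrist's pose just before it. get_calibration takes no time and is no camera call; for the wrist camera it gives the pose at the moment of the call.
- arm.finish_job(): hands the job in; it is judged then, once.
The state is a dict: "time_s": time; "joint_positions": joint angles; "joint_velocities": joint speeds; "tau": joint torques, N m; "ee_pos": TCP position; "orientation": TCP orientation; "ft_force": force on the tool from outside, world axes, zero at the start; "wrist_torque": the same for the moment, N m; "grip_width": finger opening in mm; "gripper_force": force on a finger pad.
Only numpy, scipy, OpenCV 4.12 (cv2) and the standard library are available. Lean on these libraries where they do the work, as an engineer would, in place of code of your own. Each camera call takes 0.05 s, during which the arm holds its last target. There are 200 camera calls.

## Task

Sort what was left lying on the bench into the three steel trays: the marker and the thin pen lying flat in the large oblong tray, the two loose bottle caps flat and side by side in the small oblong tray, and the glass beaker standing upright in the round dish. Lower the beaker into the dish rather than dropping it, and leave the timer and the tweezers where they lie.

Things in the scene. Friction and masses are not known exactly. Their poses are not given: they have to be found in the camera images.
- marker: black and white felt marker lying on the bench, 135 mm long, 17 mm thick; origin on its underside below its middle, y along its length
- ballpen: thin white ballpoint pen lying on the bench, 145 mm long, 11 mm wide, 9 mm high; origin on its underside below its middle, y along its length
- cap_a: orange ribbed screw cap of a bottle, flat on the bench, 40 mm diameter, 24 mm high; origin at the centre of its underside, z up
- cap_b: red ribbed screw cap of a bottle, same shape as the orange one, 40 mm diameter, 24 mm high; origin at the centre of its underside, z up
- beaker: empty clear glass beaker standing on the bench, 52 mm outside diameter, 66 mm high, about 60 g; origin at the centre of its underside, z up
- pen_tray: large oblong open steel tray, fixed, outside 118 mm (x) by 174 mm (y) by 12 mm high, walls and floor 4 mm thick (inside 110 x 166 mm, floor at z 4 mm); origin at the centre of its underside, y along its length
- cap_tray: small oblong open steel tray, fixed, outside 72 mm (x) by 116 mm (y) by 12 mm high, walls and floor 4 mm thick (inside 64 x 108 mm, floor at z 4 mm); origin at the centre of its underside, y along its length
- beaker_dish: round open steel dish, fixed, outside 96 mm diameter, 12 mm high, wall and floor 4 mm thick (inside 88 mm, floor at z 4 mm); origin at the centre of its underside. All trays are on the robot's right; a tall fixed microscope (front at about x 0.43, y -0.2 to 0.03) stands between them and the things: carry round its front, at x about 0.3
- timer: white bench timer lying beside the things, 66 x 66 x 18 mm, loose, to be left alone; origin at the centre of its underside. Left of it a fixed tall paper sack begins (from about x 0.43 on, y above 0.28)
- tweezers: thin steel tweezers lying flat, 125 mm long (their y), 14 mm wide, 9 mm high, loose, to be left alone; origin on the underside below the middle
Not all that is in view belongs to the job. Several things have the shape of the cap_b; the one meant has the colours described above.

How it is judged (in metres and radians):
At the end, for the whole second after the job is handed in: Marker and pen lie level inside the large tray (middles within 52 mm in x, 25 mm in y of its centre); both caps flat on the floor of the small tray (within 15 mm in x, 37 mm in y); beaker upright on the floor of the dish, within 21 mm of its centre; all at rest (x of marker in the frame of pen_tray between -0.052 and 0.052 m and y of marker in the frame of pen_tray between -0.025 and 0.025 m and z of each of marker, ballpen in the frame of pen_tray below 0.025 m and angle between marker's own y axis and vertical between 1.516 and 1.626 rad and x of ballpen in the frame of pen_tray between -0.052 and 0.052 m and y of ballpen in the frame of pen_tray between -0.025 and 0.025 m and angle between ballpen's own y axis and vertical between 1.516 and 1.626 rad and x of cap_a in the frame of cap_tray between -0.015 and 0.015 m and y of cap_a in the frame of cap_tray between -0.037 and 0.037 m and z of each of cap_a, cap_b in the frame of cap_tray below 0.009 m and angle between each of cap_a, cap_b, beaker's own z axis and vertical below 0.1 rad and x of cap_b in the frame of cap_tray between -0.015 and 0.015 m and y of cap_b in the frame of cap_tray between -0.037 and 0.037 m and horizontal distance between beaker and beaker_dish below 0.021 m and z of beaker in the frame of beaker_dish below 0.009 m and linear speed of each of marker, ballpen, cap_a, cap_b, beaker below 0.02 m/s); the robot touches nothing.
It fails at once if the beaker is let go more than 35 mm above the bench (dropped) (height (world z) of beaker above 0.035 m and contact force between the fingers and beaker below 0.01 N).
It fails at once if the timer is moved by more than 30 mm (distance of timer from where it was at the start of the episode above 0.03 m).
It fails at once if the tweezers are moved by more than 30 mm (distance of tweezers from where it was at the start of the episode above 0.03 m).
It also fails if it takes over 152 s, if anything falls off the work surface, if the arm or the gripper's body presses on something with over 40 N, if the wrist force passes 120 N, or if a joint passes its speed limit or range.

## Working session

There is one attempt and no reset: what is moved stays moved. The work goes in short steps, Python scripts to look and compute and a tool call to move; the robot and the scene stay as the last step left them, time stands still between calls to the robot, and variables do not carry over. Pictures are saved under pics/ and viewed, at most 18 in all, crops included, and the job is handed in when it is done.

Besides the shell and the picture viewer there is one more tool, called by a JSON object that holds its "fn" and its "kwargs", one argument or row to a line. apply_moves: Moves the arm, as the interface text tells. Its arguments: {"type":"object","properties":{"increments":{"type":"array"},"force":{"type":"number"}},"required":["increments"]}

```bash
ls; mkdir -p pics; cat > h.py <<'E'
import numpy as np, cv2, json
from rig import arm
def cal(n):
    c=arm.get_calibration(n); R,_=cv2.Rodrigues(np.array(c["rvec"],float)); K=np.array([[c["fx"],0,c["cx"]],[0,c["fy"],c["cy"]],[0,0,1]]); return K,R,np.array(c["tvec"],float).ravel()
def plane(C,uv,z):
    K,R,t=C; uv=np.atleast_2d(np.array(uv,float)); d=(R.T@np.linalg.inv(K)@np.c_[uv,np.ones(len(uv))].T).T; o=-R.T@t
    return o+d*((z-o[2])/d[:,2])[:,None]
def world(C,D):
    K,R,t=C; h,w=D.shape; u,v=np.meshgrid(np.arange(w),np.arange(h)); P=np.c_[((u-K[0,2])/K[0,0]*D).ravel(),((v-K[1,2])/K[1,1]*D).ravel(),D.ravel()]
    return ((P-t)@R).reshape(h,w,3)
def save(n,im): cv2.imwrite('pics/'+n+'.png',im[:,:,::-1])
E
python3 - <<'E'
from h import *
for n in("top","side"):
    C=cal(n); im,D=arm.get_image(n); save(n+'0',im); np.savez(n+'0.npz',im=im,D=D,K=C[0],R=C[1],t=C[2]); print(n,-C[1].T@C[2],C[0][0,0],C[1][2])
print(arm.read_state())
E
```

```text
pics
top [ 351.7170568  -126.50910967 1594.84947317] 516.4174588375695 [ 1.16262653e-01 -3.77984483e-04 -9.93218431e-01]
side [183.93360605 279.5808471  834.29052861] 381.8334543558273 [ 0.37293859 -0.42619493 -0.82418122]
{'time_s': 0.1, 'joint_positions': array([-7.22524485e+01,  1.58446868e+01,  8.62873918e+01,  6.96355623e-04,
        7.79610454e+01, -6.93332126e+00]), 'joint_velocities': array([-0.02451313, -0.08837285, -0.16926457,  0.01751881, -0.00214134,
        0.01084044]), 'tau': array([ 1.33194422e-03, -4.17699659e+01, -2.46406263e+01, -2.22278959e-04,
        5.76761508e-03, -8.51068165e-06]), 'ee_pos': array([ 239.95316148, -522.03693351,  230.52334625]), 'orientation': array([[ 9.08648738e-01,  4.17561057e-01, -4.84114493e-04],
       [ 4.17561286e-01, -9.08647437e-01,  1.55159020e-03],
       [ 2.07994249e-04, -1.61199794e-03, -9.99998679e-01]]), 'ft_force': array([ 0.44959525, -0.39085988, -0.07181784]), 'wrist_torque': array([ 0.04877118,  0.00384823, -0.0387346 ]), 'gripper_force': 0.0, 'grip_width': 84.98866146819124}
```

View pics/top0.png

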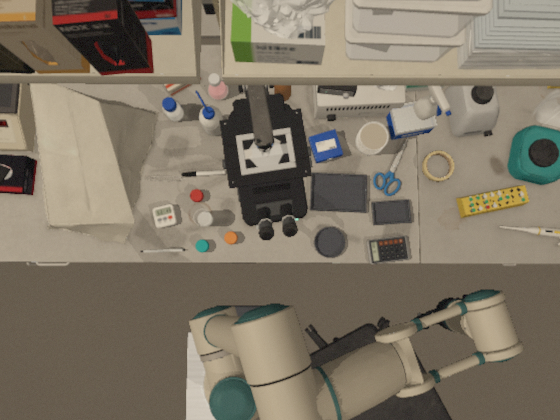

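View pics/side0.png

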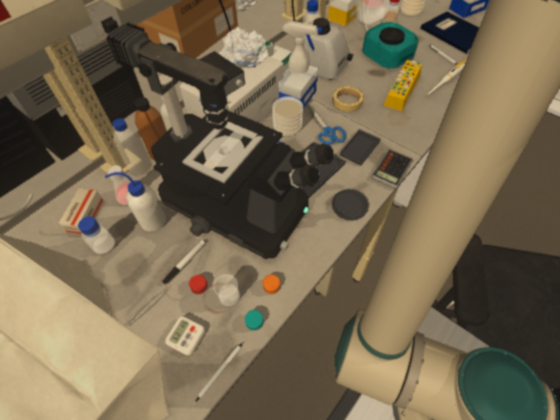

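Top view: marker (204,173), red cap (196,196), beaker (205,218), orange cap (231,238), teal cap decoy (202,245), pen (163,251), timer (164,215). The trays show dark: large (339,193), small (392,212), dish (330,241). In the side view: marker (185,260), red cap (198,284), orange cap (272,284), teal cap (254,319), beaker (227,290), pen (220,372), and the tweezers probably around (155,298).

Could be taken for cap_b: red (196,196), orange (231,238), teal (202,245). I choose red for cap_b and orange for cap_a, and will check with a crop.

```bash
python3 - <<'E'
from h import *
d=np.load('top0.npz'); C=(d['K'],d['R'],d['t']); W=world(C,d['D']); im=d['im']
s=np.load('side0.npz'); Cs=(s['K'],s['R'],s['t']); Ws=world(Cs,s['D'])
for n,uv,z in [('marker',(204,173),15),('red',(196,196),24),('beaker',(205,218),60),('orange',(231,238),24),('teal',(202,245),24),('pen',(163,251),8),('timer',(164,215),18),('large',(339,193),4),('small',(392,212),4),('dish',(330,241),4)]:
    print(n,plane(C,uv,z)[0].round(),W[uv[1],uv[0]].round())
for n,uv in [('red',(198,284)),('orange',(272,284)),('teal',(254,319)),('pen',(220,372)),('marker',(185,260)),('large',(325,165)),('small',(360,147)),('dish',(350,205))]: print(n,Ws[uv[1],uv[0]].round())
a=cv2.resize(im[150:265,130:425],None,fx=2.7,fy=2.7,interpolation=cv2.INTER_CUBIC)
b=cv2.resize(s['im'][225:405,120:300],(290,290),interpolation=cv2.INTER_CUBIC)
o=np.zeros((600,800,3),np.uint8); o[:a.shape[0],:a.shape[1]]=a[:,:800]; o[311:600,:290]=b[:289]
save('crop0',o)
E
```

```text
marker [632. 118.  15.] [633. 118.  11.]
red [559. 139.  24.] [560. 140.  20.]
beaker [488. 105.  60.] [492. 111.  21.]
orange [431.  30.  24.] [431.  30.  23.]
teal [409. 118.  24.] [410. 119.  18.]
pen [391. 239.   8.] [391. 240.   3.]
timer [501. 237.  18.] [501. 238.  16.]
large [ 573. -302.    4.] [ 572. -301.    8.]
small [ 514. -465.    4.] [ 513. -465.    7.]
dish [ 423. -273.    4.] [ 423. -273.    4.]
red [562. 140.  19.]
orange [429.  35.  26.]
teal [408. 119.  21.]
pen [392. 241.   8.]
marker [634. 117.  13.]
large [ 430. -134.  282.]
small [ 515. -463.    4.]
dish [ 422. -273.    2.]
```

View pics/crop0.png

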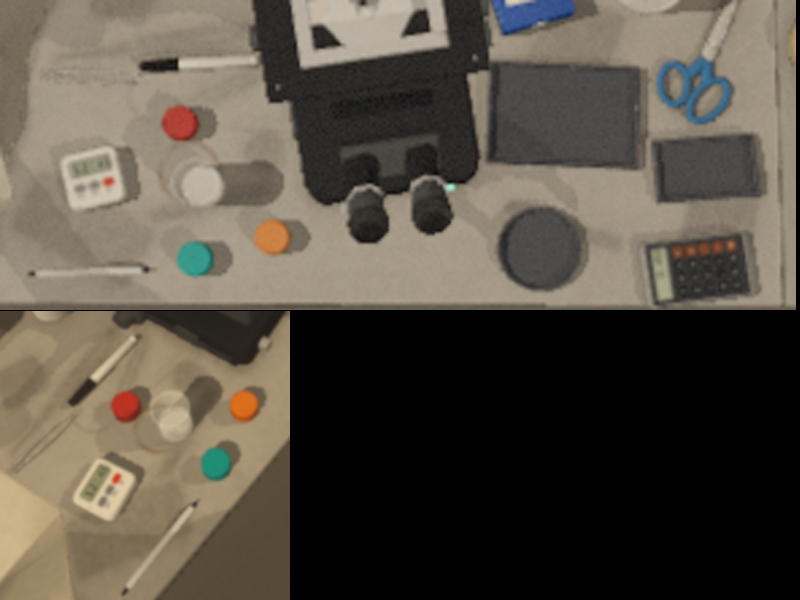

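The crop confirms red and orange are right and teal is the decoy. The marker, thin pen and timer are clear, and the tweezers lie just left of the marker. First move: turn to yaw 90° and rise, next to the trays.

{"fn": "apply_moves", "kwargs": {
  "increments": [
    [[0,0,-0.3],[0,0,-1],1],
    [[0,0,-0.3],[0,0,-1],1],
    [[0,0,-0.3],[0,0,-1],1],
    [[0,0,-0.3],[0,0,-1],1],
    [[0,0,-0.3],[0,0,-1],1],
    [[0,0,-0.3],[0,0,-1],1],
    [[0,0,-0.3],[0,0,-1],1],
    [[0,0,-0.3],[0,0,-1],1],
    [[0,0,-0.3],[0,0,-1],1],
    [[0,0,-0.3],[0,0,-1],1]
  ]
}}

```text
time_s: 0.93
ee_pos: [240.0, -522.2, 321.2]
orientation: [[0.088, 0.996, -0.0], [0.996, -0.088, 0.001], [0.001, -0.0, -1.0]]
ft_force: [0.7, 0.2, 0.3]
grip_width: 85.3
gripper_force: 0.0
```

{"fn": "apply_moves", "kwargs": {
  "increments": [
    [[0,0,0],[0,0,-0.88],1],
    [[0.9,-0.7,0],[0,0,0],1],
    [[0.9,-0.7,0],[0,0,0],1],
    [[0.9,-0.7,0],[0,0,0],1],
    [[0.9,-0.7,0],[0,0,0],1],
    [[0.9,-0.7,0],[0,0,0],1],
    [[0,0,0],[0,0,0],1]
  ]
}}

```text
time_s: 1.52
ee_pos: [132.5, -381.7, 321.2]
orientation: [[0.002, 1.0, -0.002], [1.0, -0.002, 0.004], [0.004, -0.002, -1.0]]
ft_force: [0.9, -0.3, 0.3]
grip_width: 85.6
gripper_force: 0.0
```

```bash
python3 - <<'E'
from h import *
s=arm.read_state(); print(s['ee_pos'],s['orientation'].round(3))
C=cal('wrist'); im,D=arm.get_image('wrist'); save('w1',im); np.savez('w1.npz',im=im,D=D,K=C[0],R=C[1],t=C[2]); print(-C[1].T@C[2],C[1].round(2),C[0][0,0])
d=np.load('top0.npz'); W=world((d['K'],d['R'],d['t']),d['D']).reshape(-1,3)
for y in range(-240,80,20):
    m=(abs(W[:,1]-y)<10)&(W[:,0]<750)&(W[:,2]>40)&(W[:,0]>350)
    print(y,(W[m,0].min().round(),W[m,2].max().round()) if m.any() else '',end=' ')
E
```

```text
[ 132.48064199 -381.72149842  321.20707724] [[ 0.002  1.    -0.002]
 [ 1.    -0.002  0.004]
 [ 0.004 -0.002 -1.   ]]
[ 132.09405544 -301.7081008   464.47423776] [[ 1.   -0.   -0.  ]
 [-0.   -0.95  0.31]
 [-0.   -0.31 -0.95]] 352.21867897634337
-240 (np.float64(731.0), np.float64(581.0)) -220 (np.float64(731.0), np.float64(582.0)) -200 (np.float64(501.0), np.float64(582.0)) -180 (np.float64(493.0), np.float64(583.0)) -160 (np.float64(425.0), np.float64(581.0)) -140 (np.float64(423.0), np.float64(582.0)) -120 (np.float64(352.0), np.float64(1595.0)) -100 (np.float64(415.0), np.float64(581.0)) -80 (np.float64(415.0), np.float64(585.0)) -60 (np.float64(420.0), np.float64(582.0)) -40 (np.float64(460.0), np.float64(582.0)) -20 (np.float64(472.0), np.float64(582.0)) 0 (np.float64(486.0), np.float64(590.0)) 20 (np.float64(560.0), np.float64(217.0)) 40 (np.float64(617.0), np.float64(215.0)) 60 (np.float64(642.0), np.float64(591.0))
```

View pics/w1.png

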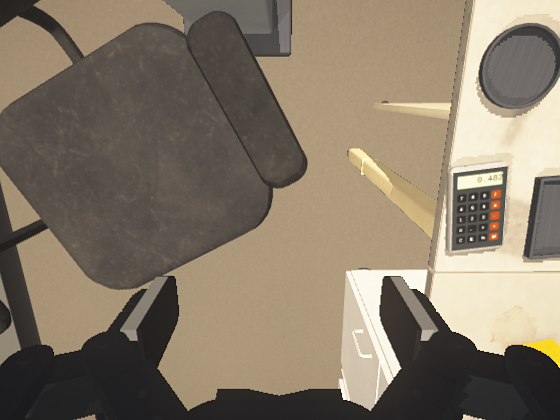

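Overshot toward −x (tool y is world +x at this yaw). The view shows the dish (520,67), calculator (480,207) and edge of the small tray (545,218). Moving so all three trays are in frame.

{"fn": "apply_moves", "kwargs": {
  "increments": [
    [[0.26,0.86,0],[0,0,0],1],
    [[0.26,0.86,0],[0,0,0],1],
    [[0.26,0.86,0],[0,0,0],1],
    [[0.26,0.86,0],[0,0,0],1],
    [[0.26,0.86,0],[0,0,0],1],
    [[0.26,0.86,0],[0,0,0],1],
    [[0.26,0.86,0],[0,0,0],1],
    [[0.26,0.86,0],[0,0,0],1],
    [[0,0,0],[0,0,0],1],
    [[0,0,0],[0,0,0],1]
  ]
}}

```text
time_s: 2.4
ee_pos: [343.2, -325.1, 320.6]
orientation: [[-0.002, 1.0, -0.001], [1.0, 0.002, 0.001], [0.001, -0.001, -1.0]]
ft_force: [0.4, -0.8, -0.1]
grip_width: 85.6
gripper_force: 0.0
```

```bash
cat >> h.py <<'E'
def snap(f):
    C=cal('wrist'); im,D=arm.get_image('wrist'); save(f,im); np.savez(f+'.npz',im=im,D=D,K=C[0],R=C[1],t=C[2]); return C,im,D
def load(f):
    d=np.load(f+'.npz'); return (d['K'],d['R'],d['t']),d['im'],d['D']
E
python3 - <<'E'
from h import *
print(arm.read_state()['ee_pos']); C,im,D=snap('w2'); print(-C[1].T@C[2])
E
```

```text
[ 343.20455074 -325.1410295   320.59222336]
[ 342.18703307 -244.67913373  463.59028981]
```

View pics/w2.png

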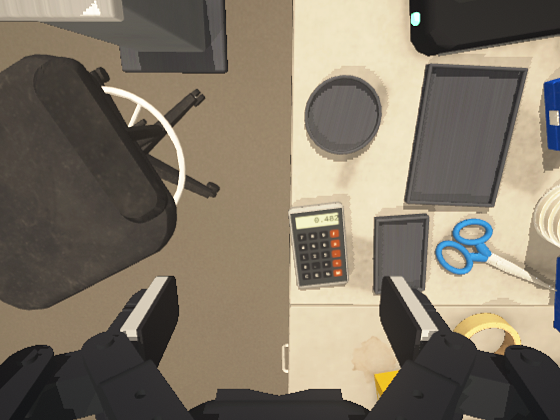

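All trays are in view: dish (343,114), large tray (466,135), small tray (400,255), with the calculator at (318,245). Measuring them by contour with the rim at z 12 mm, checked against the depth images and the top view.

```bash
cat > tr.py <<'E'
from h import *
def trays(f,boxes,dil=True):
    C,im,D=load(f); W=world(C,D); g=im.max(2)
    for n,(x0,y0,x1,y1) in boxes.items():
        m=np.zeros_like(g); m[y0:y1,x0:x1]=(g[y0:y1,x0:x1]<125)*255
        m=cv2.morphologyEx(m,cv2.MORPH_CLOSE,np.ones((5,5)))
        m=cv2.morphologyEx(m,cv2.MORPH_OPEN,np.ones((7,7)))
        c=max(cv2.findContours(m,0,2)[0],key=cv2.contourArea); P=plane(C,c[:,0],12)[:,:2].astype(np.float32)
        r=cv2.minAreaRect(P); mm=cv2.erode(m,np.ones((17,17)))>0; w=W[mm]; b=cv2.dilate(m,np.ones((25,25)))-cv2.dilate(m,np.ones((15,15)))
        print(f,n,np.round(r[0],1),np.round(r[1],1),round(r[2],1),'floor z',np.median(w[:,2]).round(1),'rim z',np.percentile(W[(m>0)&~mm][:,2],90).round(1),'bench',np.median(W[(b>0)][:,2]).round(1))
E
python3 - <<'E'
from tr import *
trays('w2',{'dish':(298,68,390,168),'large':(398,58,535,215),'small':(365,205,434,300)})
import shutil; shutil.copy('top0.npz','t0.npz')
trays('top0',{'dish':(312,224,350,261),'large':(307,171,370,214),'small':(368,197,415,228)})
E
```

```text
w2 dish [ 421.  -271.5] [93.7 92.4] 0.1 floor z 4.4 rim z 12.7 bench 0.5
w2 large [ 573.6 -300.4] [174.6 122.4] 87.6 floor z 4.4 rim z 14.2 bench 0.5
w2 small [ 513.2 -467.6] [ 75.1 132.8] 4.5 floor z 4.6 rim z 343.0 bench 0.9
top0 dish [ 421.7 -273.4] [101.   94.8] 89.8 floor z 2.5 rim z 10.2 bench -3.4
top0 large [ 576.5 -298.6] [191.2 124.5] 88.0 floor z 2.5 rim z 12.4 bench 1.2
top0 small [ 513.1 -458.9] [ 76.9 137.7] 4.1 floor z 1.8 rim z 11.8 bench -1.1
```

{"fn": "apply_moves", "kwargs": {
  "increments": [
    [[1,-0.15,0],[0,0,0],1],
    [[1,-0.15,0],[0,0,0],1],
    [[1,-0.15,0],[0,0,0],1],
    [[1,-0.15,0],[0,0,0],1],
    [[1,-0.15,0],[0,0,0],1],
    [[1,-0.15,0],[0,0,0],1],
    [[1,-0.15,0],[0,0,0],1],
    [[1,-0.15,0],[0,0,0],1],
    [[1,-0.15,0],[0,0,0],1],
    [[1,-0.15,0],[0,0,0],1]
  ]
}}

```text
time_s: 3.28
ee_pos: [295.9, -24.7, 321.4]
orientation: [[0.004, 1.0, 0.001], [1.0, -0.004, -0.001], [-0.001, 0.001, -1.0]]
ft_force: [0.6, -0.3, -0.5]
grip_width: 85.3
gripper_force: 0.0
```

{"fn": "apply_moves", "kwargs": {
  "increments": [
    [[1,0.15,0],[0,0,0],1],
    [[1,0.15,0],[0,0,0],1],
    [[1,0.5,0],[0,0,0],1],
    [[1,0.5,0],[0,0,0],1],
    [[1,0.5,0],[0,0,0],1],
    [[1,0.5,0],[0,0,0],1],
    [[0.5,0.8,0],[0,0,0],1],
    [[0,0.8,0],[0,0,0],1],
    [[0,0,0],[0,0,0],1],
    [[0,0,0],[0,0,0],1]
  ]
}}

```text
time_s: 4.12
ee_pos: [414.8, 169.0, 320.6]
orientation: [[0.002, 1.0, -0.001], [1.0, -0.002, -0.001], [-0.001, -0.001, -1.0]]
ft_force: [-0.9, -0.3, 0.2]
grip_width: 85.5
gripper_force: 0.0
```

```bash
python3 - <<'E'
from h import *
print(arm.read_state()['ee_pos']); C,im,D=snap('w3'); print(-C[1].T@C[2])
E
```

```text
[414.77375427 169.00964398 320.63137809]
[414.23593605 249.73343218 463.49471455]
```

View pics/w3.png

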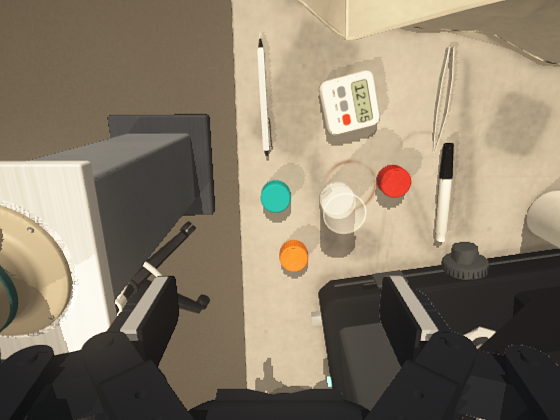

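The view shows the pen (264,98), timer (349,103), tweezers (445,95), teal decoy (276,196), red cap (394,181), marker (446,193), orange cap (294,256), and the beaker with base (337,200) and rim (344,212). Measuring these from the wrist view, crossed with the side view.

```bash
cat > ob.py <<'E'
from h import *
def tri(C1,p,C2,q):
    P=[c[0]@np.c_[c[1],c[2]] for c in(C1,C2)]; X=cv2.triangulatePoints(P[0],P[1],np.array(p,float).reshape(2,1),np.array(q,float).reshape(2,1)); return (X[:3]/X[3]).ravel()
def hue(im,h0,h1,s=150,v=60): return cv2.inRange(cv2.cvtColor(im,cv2.COLOR_RGB2HSV),(h0,s,v),(h1,255,255))
def blob(m,box):
    x0,y0,x1,y1=box; k=np.zeros_like(m); k[y0:y1,x0:x1]=m[y0:y1,x0:x1]; cs=cv2.findContours(k,0,1)[0]; return max(cs,key=cv2.contourArea)
E
python3 - <<'E'
from ob import *
C,im,D=load('w3'); Cs,ims,Ds=load('side0'); W=world(C,D)
for n,h,b,bs in [('orange',(7,20),(270,230,320,280),(255,270,290,300)),('red',(0,6),(370,160,420,205),(185,270,215,300)),('teal',(75,95),(255,170,300,220),(240,305,270,335))]:
    c=blob(hue(im,*h),b); e=cv2.minEnclosingCircle(c); cs=blob(hue(ims,*h),bs); es=cv2.minEnclosingCircle(cs)
    m=np.zeros(D.shape,np.uint8); cv2.drawContours(m,[c],0,255,-1); w=W[cv2.erode(m,np.ones((9,9)))>0]
    print(n,e,plane(C,e[0],24)[0].round(1),'tri',tri(C,e[0],Cs,es[0]).round(1),'depth',np.median(w,0).round(1))
g=cv2.cvtColor(im,cv2.COLOR_RGB2GRAY)
# height maps above bench
hs=W[:,:,2]; 
for n,b,z in [('marker',(425,135,462,250),9),('pen',(252,32,278,165),5),('timer',(312,62,385,140),18)]:
    x0,y0,x1,y1=b; m=((hs[y0:y1,x0:x1]>4)).astype(np.uint8)
    c=max(cv2.findContours(m,0,1)[0],key=cv2.contourArea)[:,0]+[x0,y0]; P=plane(C,c,z)[:,:2].astype(np.float32)
    r=cv2.minAreaRect(P); k=hs[y0:y1,x0:x1][m>0]; print(n,np.round(r[0],1),np.round(r[1],1),round(r[2],1),'bench',np.median(hs[y0:y1,x0:x1][m==0]).round(1),'top',np.percentile(k,95).round(1))
for uv in [(337,200),(344,212),(350,230),(330,190)]: print(uv,W[uv[1],uv[0]].round(1))
print(plane(C,(344,212),66),plane(C,(337,200),2))
trc=cv2.resize(im[140:280,240:470],None,fx=3.4,fy=3.4,interpolation=cv2.INTER_CUBIC); save('c3',trc)
E
```

```text
orange ((293.0, 255.5), 15.787753105163574) [432.5  36.7  24. ] tri [432.8  35.3  22.2] depth [432.6  36.8  24.5]
red ((393.5, 180.0), 17.241039276123047) [559.9 142.9  24. ] tri [562.6 140.5  17.2] depth [559.8 142.   24.4]
teal ((275.1597595214844, 195.7574005126953), 15.800117492675781) [408.4 122.2  24. ] tri [408.5 120.9  20.5] depth [409.5 122.   24.6]
marker [634.3 120.2] [ 17.6 138.5] 3.9 bench 0.4 top 33.2
pen [393.9 243.4] [ 11.2 143.1] 3.9 bench 0.5 top 10.4
timer [498.9 236.1] [66.5 65.4] 14.1 bench 0.4 top 20.2
(337, 200) [489.1 116.1  23.3]
(344, 212) [499.1  99.6  23.5]
(350, 230) [500.1  89.9  63.3]
(330, 190) [477.1 133.8  38.7]
[[490.93019396 114.07724911  66.        ]] [[492.73392418 109.60085131   2.        ]]
```

View pics/c3.png

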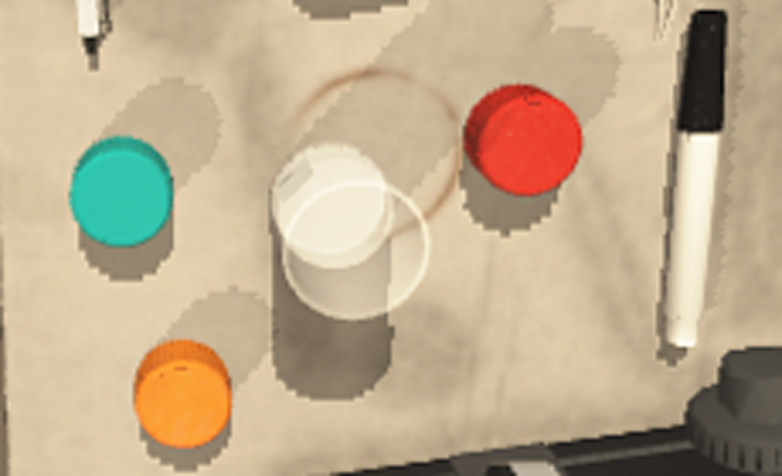

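The crop confirms red, orange, teal, the marker cap end, and the beaker base and rim, and the heights agree (caps 24, marker and pen as stated). Starting with the orange cap at (432.5, 35.5). I'll grip it high so the fingertips stay above the tray rim.

{"fn": "apply_moves", "kwargs": {
  "increments": [
    [[-0.89,0.12,0.9],[0,0,0],0.41],
    [[-0.89,0.12,0.9],[0,0,0],0.41],
    [[-0.89,0.12,0.9],[0,0,0],0.41],
    [[-0.89,0.12,0.9],[0,0,0],0.41],
    [[-0.89,0.12,0.9],[0,0,0],0.41],
    [[0,0,1],[0,0,0],0.41],
    [[0,0,1],[0,0,0],0.41],
    [[0,0,1],[0,0,0],0.41],
    [[0,0,1],[0,0,0],0.41],
    [[0,0,0],[0,0,0],0.41]
  ],
  "force": 30
}}

```text
time_s: 5.0
ee_pos: [426.5, 35.7, 62.6]
orientation: [[0.003, 1.0, -0.011], [1.0, -0.003, 0.001], [0.001, -0.011, -1.0]]
ft_force: [-1.2, 0.3, -0.9]
grip_width: 60.0
gripper_force: 0.0
```

```bash
python3 - <<'E'
from h import *
s=arm.read_state(); print(s['ee_pos'],s['grip_width']); C,im,D=snap('w4'); 
from ob import *
c=blob(hue(im,7,20),(0,0,560,420)); e=cv2.minEnclosingCircle(c); print(e,plane(C,e[0],24))
E
```

```text
[426.53139962  35.7226281   62.64144594] 59.95887984364634
((293.5, 242.623291015625), 37.596839904785156) [[433.37994514  36.52054695  24.        ]]
```

View pics/w4.png

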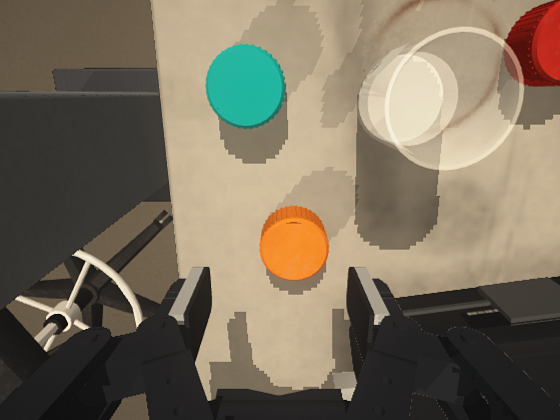

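The orange cap (293,243) lies between the fingers, 6 mm off centre. Centring, lowering and closing.

{"fn": "apply_moves", "kwargs": {
  "increments": [
    [[0,0.2,0.6],[0,0,0],0.41],
    [[0,0,0.6],[0,0,0],0.41],
    [[0,0,0.5],[0,0,0],0.41],
    [[0,0,0],[0,0,0],0.41],
    [[0,0,0],[0,0,0],-1],
    [[0,0,0],[0,0,0],-1],
    [[0,0,0],[0,0,0],-1],
    [[0,0,0],[0,0,0],-1],
    [[0,0,0],[0,0,0],-1],
    [[0,0,-0.5],[0,0,0],-1]
  ],
  "force": 30
}}

```text
time_s: 5.88
ee_pos: [437.1, 36.3, 30.4]
orientation: [[0.001, 1.0, -0.002], [1.0, -0.001, -0.0], [-0.0, -0.002, -1.0]]
ft_force: [-0.7, -0.1, -0.8]
grip_width: 36.2
gripper_force: 30.1
```

{"fn": "apply_moves", "kwargs": {
  "increments": [
    [[0,0,-1],[0,0,0],-1],
    [[0,0,-1],[0,0,0],-1],
    [[0,-0.6,-1],[0,0,0],-1],
    [[0,-1,-0.6],[0,0,0],-1],
    [[0,-1,-0.6],[0,0,0],-1],
    [[-0.3,-1,-0.3],[0,0,0],-1],
    [[-1,-1,0],[0,0,0],-1],
    [[-1,0,0],[0,0,0],-1],
    [[-1,0,0],[0,0,0],-1],
    [[-1,0,0],[0,0,0],-1]
  ]
}}

```text
time_s: 6.72
ee_pos: [300.0, -93.2, 166.9]
orientation: [[0.0, 1.0, 0.004], [1.0, 0.0, -0.002], [-0.002, 0.004, -1.0]]
ft_force: [1.1, -0.5, 0.4]
grip_width: 36.5
gripper_force: 30.1
```

{"fn": "apply_moves", "kwargs": {
  "increments": [
    [[-1,0,0],[0,0,0],-1],
    [[-1,0,0],[0,0,0],-1],
    [[-1,0,0],[0,0,0],-1],
    [[-1,0,0],[0,0,0],-1],
    [[-1,0,0],[0,0,0],-1],
    [[-1,0.3,0],[0,0,0],-1],
    [[-1,0.5,0],[0,0,0],-1],
    [[-1,1,0],[0,0,0],-1],
    [[-0.8,1,0],[0,0,0],-1],
    [[0,1,0],[0,0,0],-1]
  ]
}}

```text
time_s: 7.55
ee_pos: [415.5, -361.4, 166.8]
orientation: [[0.004, 1.0, 0.003], [1.0, -0.004, -0.006], [-0.006, 0.003, -1.0]]
ft_force: [0.0, -0.2, -0.2]
grip_width: 36.2
gripper_force: 30.1
```

```bash
python3 - <<'E'
from tr import *
s=arm.read_state(); print(s['ee_pos'],s['grip_width']); C,im,D=snap('w5')
E
```

```text
[ 415.53675374 -361.36111284  166.84296997] 36.17716857902905
```

View pics/w5.png

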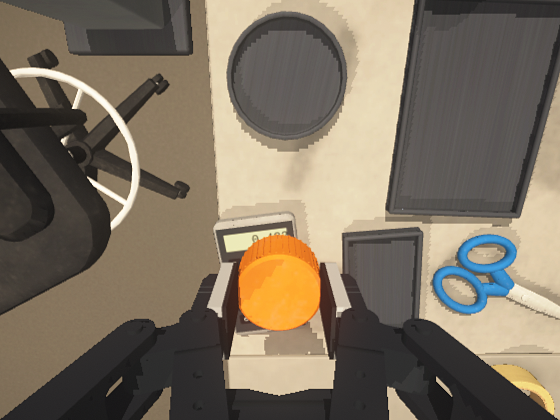

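The orange cap is held level at (280,285), and the small tray's far corners are at (342,233) and (422,228). Working out the tray centre from its corners and the cap's offset in the grip.

```bash
python3 - <<'E'
from ob import *
C,im,D=load('w5'); g=im.max(2)
P=plane(C,[(342,233),(422,228)],12)[:,:2]; e=P[1]-P[0]; n=e/np.linalg.norm(e); m=P.mean(0); print(P.round(1),np.linalg.norm(e),np.degrees(np.arctan2(n[1],n[0])),'centre',m-58*np.array([-n[1],n[0]]))
W=world(C,D); f=W[245:300,365:405].reshape(-1,3); print('floor',np.median(f[:,2]))
C2,im2,_=load('w2'); m=((im2.max(2)<125)*255).astype(np.uint8)
for v in (235,250,265): 
    r=np.where(m[v,360:440])[0]; a=plane(C2,[(360+r[0],v),(360+r[-1],v)],12)[:,:2]; print(v,r[0]+360,r[-1]+360,a.round(1))
for u in (385,390,400):
    r=np.where(m[200:305,u])[0]+200; a=plane(C2,[(u,r[0]),(u,r[-1])],12)[:,:2]; print(u,r[0],r[-1],a.round(1), a.mean(0))
c=blob(hue(im,7,20),(200,200,340,350)); x,y,w,h=cv2.boundingRect(c); print(x,y,w,h); W5=W[270:310,260:300].reshape(-1,3); z=np.median(W5[:,2]); print('cap top z',z, plane(C,(x+w/2,y+h-w/2),z))
E
```

```text
[[ 472.5 -403.6]
 [ 544.9 -399.1]] 72.57723019079003 3.5507776919620055 centre [ 512.26547957 -459.19770832]
floor 4.47666157784165
235 374 427 [[ 473.8 -431.1]
 [ 547.1 -430.9]]
250 374 435 [[ 475.8 -453.8]
 [ 561.4 -453.6]]
265 373 425 [[ 476.4 -477.2]
 [ 550.4 -477. ]]
385 216 304 [[ 486.3 -403.2]
 [ 499.7 -541.3]] [ 493.01353814 -472.23907175]
390 216 304 [[ 493.1 -403.2]
 [ 507.1 -541.3]] [ 500.10962425 -472.22052564]
400 215 304 [[ 506.5 -401.7]
 [ 521.9 -541.2]] [ 514.22192938 -471.46450888]
237 234 84 97
cap top z 173.8517872079388 [[ 414.6242992  -362.6621118   173.85178721]]
```

{"fn": "apply_moves", "kwargs": {
  "increments": [
    [[-0.6,0.8,0],[0,0,0],-1],
    [[-0.6,0.8,0],[0,0,0],-1],
    [[-0.6,0.8,0.3],[0,0,0],-1],
    [[-0.6,0.8,0.6],[0,0,0],-1],
    [[0,0,0.8],[0,0,0],-1],
    [[0,0,0.8],[0,0,0],-1],
    [[0,0,0.8],[0,0,0],-1],
    [[0,0,0.4],[0,0,0],-1],
    [[0,0,0],[0,0,0],-1],
    [[0,0,0],[0,0,0],-1]
  ]
}}

```text
time_s: 8.43
ee_pos: [509.6, -427.7, 55.1]
orientation: [[0.001, 1.0, 0.0], [1.0, -0.001, -0.0], [-0.0, 0.0, -1.0]]
ft_force: [-0.5, 0.2, 0.4]
grip_width: 36.1
gripper_force: 30.2
```

{"fn": "apply_moves", "kwargs": {
  "increments": [
    [[-0.22,0.07,0.3],[0,0,0],-1],
    [[0,0,0.4],[0,0,0],-1],
    [[0,0,0.3],[0,0,0],-1],
    [[0,0,0.08],[0,0,0],-1],
    [[0,0,0],[0,0,0],-1],
    [[0,0,0],[0,0,0],-1]
  ]
}}

```text
time_s: 8.93
ee_pos: [511.5, -434.2, 21.6]
orientation: [[0.001, 1.0, -0.0], [1.0, -0.001, 0.0], [0.0, -0.0, -1.0]]
ft_force: [-0.9, -0.6, 0.2]
grip_width: 35.8
gripper_force: 30.2
```

{"fn": "apply_moves", "kwargs": {
  "increments": [
    [[0,0,0],[0,0,0],0.3],
    [[0,0,0],[0,0,0],0.3],
    [[0,0,0],[0,0,0],0.3],
    [[0,0,-0.7],[0,0,0],0.3],
    [[0,0,-1],[0,0,0],0.3],
    [[0,0,-1],[0,0,0],0.3],
    [[0,-0.7,-1],[0,0,0],0.3],
    [[0,-1,-1],[0,0,0],0.3],
    [[0,-1,-0.5],[0,0,0],0.3],
    [[0,-1,0],[0,0,0],0.3]
  ]
}}

```text
time_s: 9.77
ee_pos: [401.9, -436.2, 182.0]
orientation: [[-0.0, 1.0, 0.005], [1.0, 0.0, -0.007], [-0.007, 0.005, -1.0]]
ft_force: [-0.6, -1.4, -0.1]
grip_width: 55.6
gripper_force: 0.0
```

```bash
python3 - <<'E'
from ob import *
s=arm.read_state(); print(s['ee_pos']); C,im,D=snap('w6'); c=blob(hue(im,7,20),(0,0,560,420)); x,y,w,h=cv2.boundingRect(c); print(x,y,w,h); W=world(C,D); m=np.zeros(D.shape,np.uint8); cv2.drawContours(m,[c],0,255,-1); k=W[cv2.erode(m,np.ones((9,9)))>0]; print(np.median(k,0), np.percentile(k[:,2],[5,95]))
E
```

```text
[ 401.88588492 -436.18304387  181.99054476]
374 164 52 49
[ 506.54704446 -435.47946153   28.26625582] [24.29481047 29.54317963]
```

{"fn": "apply_moves", "kwargs": {
  "increments": [
    [[0.6,-1,0],[0,0,0],0.41],
    [[0.8,-1,0],[0,0,0],0.41],
    [[1,-1,0],[0,0,0],0.41],
    [[1,-0.5,0],[0,0,0],0.41],
    [[1,0,0],[0,0,0],0.41],
    [[1,0,0],[0,0,0],0.41],
    [[1,0,0],[0,0,0],0.41],
    [[1,0,0],[0,0,0],0.41],
    [[1,0,0],[0,0,0],0.41],
    [[1,0,0],[0,0,0],0.41]
  ]
}}

```text
time_s: 10.65
ee_pos: [296.6, -151.2, 177.3]
orientation: [[0.002, 1.0, 0.0], [1.0, -0.002, 0.0], [0.0, 0.0, -1.0]]
ft_force: [1.3, -0.6, 0.4]
grip_width: 60.1
gripper_force: 0.0
```

Orange rests on the tray floor (top z 28, x ≈ 507–511, y −435). Next is the red cap at (560,141).

{"fn": "apply_moves", "kwargs": {
  "increments": [
    [[1,0,0],[0,0,0],0.41],
    [[1,0,0],[0,0,0],0.41],
    [[1,0,0],[0,0,0],0.41],
    [[1,0,0],[0,0,0],0.41],
    [[1,0.3,0],[0,0,0],0.41],
    [[1,0.5,0],[0,0,0],0.41],
    [[1,0.8,0],[0,0,0],0.41],
    [[1,1,0],[0,0,0],0.41],
    [[1,1,0],[0,0,0],0.41],
    [[0.6,1,0],[0,0,0],0.41]
  ]
}}

```text
time_s: 11.48
ee_pos: [434.7, 137.4, 177.3]
orientation: [[-0.002, 1.0, 0.0], [1.0, 0.002, 0.001], [0.001, 0.0, -1.0]]
ft_force: [0.7, -0.6, -0.1]
grip_width: 60.3
gripper_force: 0.0
```

{"fn": "apply_moves", "kwargs": {
  "increments": [
    [[0,1,0],[0,0,0],0.41],
    [[0,1,0],[0,0,0],0.41],
    [[0,1,0.3],[0,0,0],0.41],
    [[0,1,0.6],[0,0,0],0.41],
    [[0,0.2,1],[0,0,0],0.41],
    [[0,0,0.8],[0,0,0],0.41],
    [[0,0,0],[0,0,0],0.41],
    [[0,0,0],[0,0,0],0.41]
  ]
}}

```text
time_s: 12.15
ee_pos: [558.8, 134.0, 95.1]
orientation: [[0.001, 1.0, -0.004], [1.0, -0.001, -0.001], [-0.001, -0.004, -1.0]]
ft_force: [0.6, -0.2, 1.0]
grip_width: 60.3
gripper_force: 0.0
```

```bash
python3 - <<'E'
from ob import *
s=arm.read_state(); print(s['ee_pos']); C,im,D=snap('w7'); m=hue(im,0,5)
c=blob(m,(0,0,560,420)); x,y,w,h=cv2.boundingRect(c); print(x,y,w,h,plane(C,(x+w/2,y+h-w/2),24))
E
```

```text
[558.76840023 133.98485734  95.05509962]
258 178 61 65 [[563.69039629 141.47871623  24.        ]]
```

View pics/w7.png

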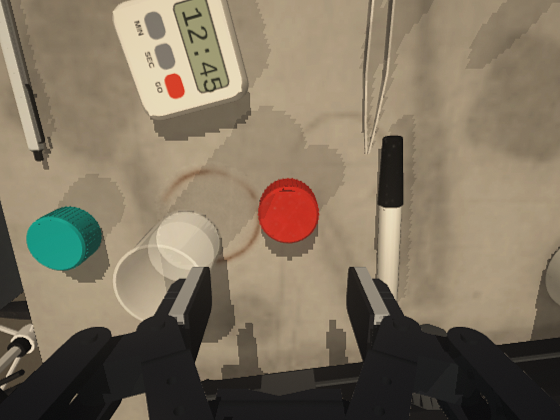

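The red cap (289,211) is free of the beaker and marker. Narrowing to 52 mm and going down.

{"fn": "apply_moves", "kwargs": {
  "increments": [
    [[0.23,0.1,0.3],[0,0,0],0.22],
    [[0,0,0.8],[0,0,0],0.22],
    [[0,0,0.8],[0,0,0],0.22],
    [[0,0,0.6],[0,0,0],0.22],
    [[0,0,0.17],[0,0,0],0.22],
    [[0,0,0],[0,0,0],0.22],
    [[0,0,0],[0,0,0],-1],
    [[0,0,0],[0,0,0],-1],
    [[0,0,0],[0,0,0],-1],
    [[0,0,0],[0,0,0],-1]
  ]
}}

```text
time_s: 13.03
ee_pos: [564.3, 141.5, 18.0]
orientation: [[0.001, 1.0, 0.004], [1.0, -0.001, 0.001], [0.001, 0.004, -1.0]]
ft_force: [-0.4, 0.6, 6.5]
grip_width: 36.2
gripper_force: 29.9
```

{"fn": "apply_moves", "kwargs": {
  "increments": [
    [[0,0,-0.8],[0,0,0],-1],
    [[0,0,-1],[0,0,0],-1],
    [[0,0,-1],[0,0,0],-1],
    [[0,-0.2,-1],[0,0,0],-1],
    [[0,-0.8,-1],[0,0,0],-1],
    [[0,-1,-0.7],[0,0,0],-1],
    [[0,-1,0],[0,0,0],-1],
    [[0,-1,0],[0,0,0],-1],
    [[-0.5,-1,0],[0,0,0],-1],
    [[-0.8,-1,0],[0,0,0],-1]
  ]
}}

```text
time_s: 13.87
ee_pos: [381.6, 102.8, 181.6]
orientation: [[-0.002, 1.0, 0.001], [1.0, 0.002, 0.001], [0.001, 0.001, -1.0]]
ft_force: [0.2, -1.1, -0.1]
grip_width: 36.2
gripper_force: 30.1
```

{"fn": "apply_moves", "kwargs": {
  "increments": [
    [[-0.8,-1,0],[0,0,0],-1],
    [[-1,-1,0],[0,0,0],-1],
    [[-1,-0.5,0],[0,0,0],-1],
    [[-1,0,0],[0,0,0],-1],
    [[-1,0,0],[0,0,0],-1],
    [[-1,0,0],[0,0,0],-1],
    [[-1,0,0],[0,0,0],-1],
    [[-1,0,0],[0,0,0],-1],
    [[-1,0,0],[0,0,0],-1],
    [[-1,0,0],[0,0,0],-1]
  ]
}}

```text
time_s: 14.7
ee_pos: [307.9, -192.8, 181.7]
orientation: [[0.001, 1.0, 0.001], [1.0, -0.001, -0.001], [-0.001, 0.001, -1.0]]
ft_force: [1.0, 1.3, -0.4]
grip_width: 36.0
gripper_force: 30.1
```

{"fn": "apply_moves", "kwargs": {
  "increments": [
    [[-1,0,0],[0,0,0],-1],
    [[-1,0,0],[0,0,0],-1],
    [[-1,0,0],[0,0,0],-1],
    [[-1,0.5,0],[0,0,0],-1],
    [[-1,0.8,0],[0,0,0],-1],
    [[-1,1,0],[0,0,0],-1],
    [[-1,1,0],[0,0,0],-1],
    [[-0.5,1,0],[0,0,0],-1],
    [[0,0,0],[0,0,0],-1],
    [[0,0,0],[0,0,0],-1]
  ]
}}

```text
time_s: 15.53
ee_pos: [437.0, -415.9, 180.5]
orientation: [[-0.0, 1.0, -0.001], [1.0, 0.0, 0.001], [0.001, -0.001, -1.0]]
ft_force: [-1.4, 0.4, -0.0]
grip_width: 36.1
gripper_force: 30.1
```

```bash
python3 - <<'E'
from ob import *
s=arm.read_state(); print(s['ee_pos'],s['grip_width']); C,im,D=snap('w8'); c=blob(hue(im,0,5),(150,150,400,400)); x,y,w,h=cv2.boundingRect(c); W=world(C,D)
u,v=int(x+w/2),int(y+h-w/2); k=W[v-15:v+15,u-15:u+15].reshape(-1,3); z=np.median(k[:,2]); print(x,y,w,h,'top',z,np.percentile(k[:,2],[5,95]),plane(C,(x+w/2,y+h-w/2),z))
o=blob(hue(im,7,20),(330,100,560,420)); print(cv2.boundingRect(o)); m=np.zeros(D.shape,np.uint8); cv2.drawContours(m,[o],0,255,-1); print(np.median(W[cv2.erode(m,np.ones((5,5)))>0],0))
E
```

```text
[ 437.04859837 -415.88602988  180.53954737] 36.097626690092646
238 229 83 96 top 186.94133368268535 [185.97919163 187.95464193] [[ 436.37439791 -414.86760888  186.94133368]]
(337, 188, 48, 48)
[ 507.855853   -435.10892594   28.2603891 ]
```

{"fn": "apply_moves", "kwargs": {
  "increments": [
    [[-0.75,0.85,0],[0,0,0],-1],
    [[-0.75,0.85,0],[0,0,0],-1],
    [[-0.77,0.85,0.2],[0,0,0],-1],
    [[0,0,1],[0,0,0],-1],
    [[0,0,1],[0,0,0],-1],
    [[0,0,1],[0,0,0],-1],
    [[0,0,0.8],[0,0,0],-1],
    [[0,0,0.2],[0,0,0],-1],
    [[0,0,0],[0,0,0],-1],
    [[0,0,0],[0,0,0],-1]
  ]
}}

```text
time_s: 16.42
ee_pos: [512.4, -483.6, 56.8]
orientation: [[0.001, 1.0, 0.001], [1.0, -0.001, -0.001], [-0.001, 0.001, -1.0]]
ft_force: [-0.1, -0.0, -0.6]
grip_width: 36.0
gripper_force: 30.2
```

{"fn": "apply_moves", "kwargs": {
  "increments": [
    [[0,0.03,0.5],[0,0,0],-1],
    [[0,0,0.4],[0,0,0],-1],
    [[0,0,0.22],[0,0,0],-1],
    [[0,0,0],[0,0,0],-1],
    [[0,0,0],[0,0,0],-1],
    [[0,0,0],[0,0,0],0.2],
    [[0,0,0],[0,0,0],0.2],
    [[0,0,0],[0,0,0],0.2],
    [[0,0,-0.7],[0,0,0],0.2],
    [[0,0,-1],[0,0,0],0.2]
  ]
}}

```text
time_s: 17.25
ee_pos: [511.8, -481.6, 69.9]
orientation: [[0.001, 1.0, -0.005], [1.0, -0.001, 0.006], [0.006, -0.005, -1.0]]
ft_force: [0.7, -0.3, 0.3]
grip_width: 51.2
gripper_force: 0.0
```

{"fn": "apply_moves", "kwargs": {
  "increments": [
    [[0,0,-1],[0,0,0],0.2],
    [[0,-0.5,-1],[0,0,0],0.2],
    [[0,-1,-1],[0,0,0],0.2],
    [[0,-1,-0.6],[0,0,0],0.2],
    [[0,-1,0],[0,0,0],0.2],
    [[0.5,-1,0],[0,0,0],0.2],
    [[0.8,-1,0],[0,0,0],0.2],
    [[1,-1,0],[0,0,0],0.2],
    [[1,-0.5,0],[0,0,0],0.2],
    [[1,0,0],[0,0,0],0.2]
  ]
}}

```text
time_s: 18.08
ee_pos: [301.4, -353.1, 180.3]
orientation: [[0.004, 1.0, -0.002], [1.0, -0.004, 0.0], [0.0, -0.002, -1.0]]
ft_force: [1.6, -0.5, 0.2]
grip_width: 51.0
gripper_force: 0.0
```

```bash
python3 - <<'E'
from ob import *
s=arm.read_state(); print(s['ee_pos']); C,im,D=snap('w9'); W=world(C,D)
for n,h in(('red',(0,5)),('or',(7,20))):
    o=blob(hue(im,*h),(330,0,560,420)); m=np.zeros(D.shape,np.uint8); cv2.drawContours(m,[o],0,255,-1); k=W[cv2.erode(m,np.ones((5,5)))>0]; print(n,cv2.boundingRect(o),np.median(k,0),np.percentile(k[:,2],[10,90]))
E
```

```text
[ 301.36590889 -353.1128717   180.27560245]
red (464, 292, 52, 45) [ 506.13585963 -480.37710464   27.9561829 ] [15.69909303 29.13260397]
or (469, 249, 55, 47) [ 504.06394975 -433.56721199   27.97733574] [15.35746903 29.15326678]
```

Both caps are flat on the floor of the small tray (tops z 28). Refining the pen and marker axes from their end pixels.

```bash
python3 - <<'E'
from ob import *
C,im,D=load('w3')
for n,a,z in [('marker',[(448.5,143),(440.6,241.5)],9),('pen',[(261,38),(267,158)],5)]:
    P=plane(C,a,z)[:,:2]; e=P[0]-P[1]; print(n,P.round(1),P.mean(0).round(1),np.linalg.norm(e).round(1),np.degrees(np.arctan2(e[1],e[0])).round(1))
C,im,D=load('w7'); P=plane(C,[(393,137),(388.5,292)],9)[:,:2];e=P[0]-P[1]; print(P.round(1),np.degrees(np.arctan2(e[1],e[0])))
E
```

```text
marker [[630.3 187.6]
 [639.7  50.7]] [635.  119.2] 137.2 93.9
pen [[392.6 310.6]
 [397.8 168.1]] [395.2 239.3] 142.6 92.1
[[630.6 187.5]
 [638.7  74.1]] 94.08720876946494
```

{"fn": "apply_moves", "kwargs": {
  "increments": [
    [[1,0,0],[0,0,0],0.2],
    [[1,0,0],[0,0,0],0.2],
    [[1,0,0],[0,0,0],0.2],
    [[1,0,0],[0,0,0],0.2],
    [[1,0,0],[0,0,0],0.2],
    [[1,0,0],[0,0,0],0.2],
    [[1,0,0],[0,0,0],0.2],
    [[1,0,0],[0,0,0],0.2],
    [[1,0,0],[0,0,0],0.2],
    [[1,0,0],[0,0,0],0.2]
  ]
}}

```text
time_s: 18.97
ee_pos: [304.9, -53.7, 180.7]
orientation: [[0.001, 1.0, 0.002], [1.0, -0.001, -0.001], [-0.001, 0.002, -1.0]]
ft_force: [1.0, 0.1, 1.0]
grip_width: 51.2
gripper_force: 0.0
```

{"fn": "apply_moves", "kwargs": {
  "increments": [
    [[1,0,0],[0,0,0],0.2],
    [[1,0,0],[0,0,0],0.2],
    [[1,0,0],[0,0,0],0.2],
    [[1,0,0],[0,0,0],0.2],
    [[1,0.3,0],[0,0,0],0.2],
    [[1,0.5,0],[0,0,0],0.2],
    [[1,0.6,0],[0,0,0],0.2],
    [[1,0.7,0],[0,0,0],0.2],
    [[0,0,0],[0,0,0],0.2],
    [[0,0,0],[0,0,0],0.2]
  ]
}}

```text
time_s: 19.8
ee_pos: [368.9, 186.4, 180.2]
orientation: [[-0.003, 1.0, 0.0], [1.0, 0.003, -0.0], [-0.0, 0.0, -1.0]]
ft_force: [-0.3, -0.0, -0.1]
grip_width: 51.5
gripper_force: 0.0
```

{"fn": "apply_moves", "kwargs": {
  "increments": [
    [[0.9,0.43,0.5],[0,0,0],-0.06],
    [[0.9,0.42,1],[0,0,0],-0.06],
    [[0,0,1],[0,0,-0.5],-0.06],
    [[0,0,1],[0,0,0],-0.06],
    [[0,0,0.5],[0,0,0],-0.06],
    [[0,0,0],[0,0,0],-0.06],
    [[0,0,0],[0,0,0],-0.06]
  ]
}}

```text
time_s: 20.38
ee_pos: [392.6, 237.5, 60.4]
orientation: [[-0.051, 0.999, -0.002], [0.999, 0.051, -0.001], [-0.001, -0.002, -1.0]]
ft_force: [-0.0, 0.8, 0.7]
grip_width: 40.0
gripper_force: 0.0
```

```bash
python3 - <<'E'
from ob import *
s=arm.read_state(); print(s['ee_pos'],s['orientation'][:,0]); C,im,D=snap('w10')
E
```

```text
[392.57229993 237.50064866  60.40343083] [-5.07214916e-02  9.98712350e-01 -9.86193970e-04]
```

View pics/w10.png

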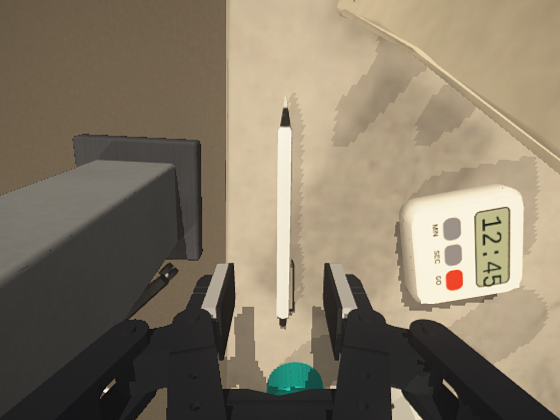

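The pen (284,220) lies centred and aligned between the fingers, and the sack and timer are clear. Lowering and gripping.

{"fn": "apply_moves", "kwargs": {
  "increments": [
    [[0.05,0,0.6],[0,0,0],-0.3],
    [[0,0,0.6],[0,0,0],-0.3],
    [[0,0,0.5],[0,0,0],-0.3],
    [[0,0,0.22],[0,0,0],-0.3],
    [[0,0,0],[0,0,0],-0.3],
    [[0,0,0],[0,0,0],-0.3]
  ]
}}

```text
time_s: 20.93
ee_pos: [394.2, 240.3, 4.0]
orientation: [[-0.051, 0.999, 0.002], [0.999, 0.051, 0.001], [0.001, 0.002, -1.0]]
ft_force: [0.8, -0.4, 0.3]
grip_width: 30.0
gripper_force: 0.0
```

{"fn": "apply_moves", "kwargs": {
  "increments": [
    [[0,0,0],[0,0,0],-1],
    [[0,0,0],[0,0,0],-1],
    [[0,0,0],[0,0,0],-1],
    [[0,0,0],[0,0,0],-1],
    [[0,0,0],[0,0,0],-1]
  ]
}}

```text
time_s: 21.35
ee_pos: [394.3, 240.5, 4.2]
orientation: [[-0.052, 0.999, 0.003], [0.999, 0.052, 0.001], [0.001, 0.003, -1.0]]
ft_force: [-0.4, 0.1, 6.0]
grip_width: 7.6
gripper_force: 29.6
```

Pen gripped (jaw 7.6). Lifting and backing out, and checking the microscope's clearance beside the large tray.

{"fn": "apply_moves", "kwargs": {
  "increments": [
    [[0,0,-0.6],[0,0,0],-1],
    [[0,0,-1],[0,0,0],-1],
    [[0,0,-1],[0,0,0.5],-1],
    [[0,0,-1],[0,0,0],-1],
    [[0,-0.6,-1],[0,0,0],-1],
    [[0,-1,-1],[0,0,0],-1],
    [[-0.6,-1,-0.3],[0,0,0],-1],
    [[-1,-0.5,0],[0,0,0],-1],
    [[-1,0,0],[0,0,0],-1],
    [[-1,0,0],[0,0,0],-1]
  ]
}}

```text
time_s: 22.18
ee_pos: [299.3, 131.6, 180.1]
orientation: [[-0.002, 1.0, 0.002], [1.0, 0.002, 0.0], [0.0, 0.002, -1.0]]
ft_force: [2.6, 0.2, 0.1]
grip_width: 7.4
gripper_force: 29.3
```

```bash
python3 - <<'E'
from ob import *
s=arm.read_state(); print(s['ee_pos'],s['grip_width'])
for f in('top0','w2'):
    C,im,D=load(f); W=world(C,D).reshape(-1,3); m=(W[:,2]>25)&(W[:,2]<230)&(W[:,0]>420)&(W[:,0]<720)&(W[:,1]>-260)&(W[:,1]<-100); w=W[m]
    for x in range(460,720,40):
        k=w[abs(w[:,0]-x)<20]; print(f,x,(k[:,1].min().round(),k[k[:,1]<k[:,1].min()+25][:,2].max().round()) if len(k) else None)
E
```

```text
[299.34145156 131.55243473 180.13188282] 7.379415505495215
top0 460 None
top0 500 (np.float64(-197.0), np.float64(69.0))
top0 540 (np.float64(-201.0), np.float64(68.0))
top0 580 (np.float64(-204.0), np.float64(213.0))
top0 620 (np.float64(-207.0), np.float64(218.0))
top0 660 (np.float64(-260.0), np.float64(37.0))
top0 700 (np.float64(-260.0), np.float64(38.0))
w2 460 None
w2 500 (np.float64(-203.0), np.float64(67.0))
w2 540 (np.float64(-205.0), np.float64(67.0))
w2 580 (np.float64(-199.0), np.float64(67.0))
w2 620 (np.float64(-192.0), np.float64(67.0))
w2 660 (np.float64(-259.0), np.float64(29.0))
w2 700 None
```

{"fn": "apply_moves", "kwargs": {
  "increments": [
    [[-1,0,0],[0,0,0],-1],
    [[-1,0,0],[0,0,0],-1],
    [[-1,0,0],[0,0,0],-1],
    [[-1,0,0],[0,0,0],-1],
    [[-1,0,0],[0,0,0],-1],
    [[-1,0,0],[0,0,0],-1],
    [[-1,0,0],[0,0,0],-1],
    [[-1,0,0],[0,0,0],-1],
    [[-1,0,0],[0,0,0],-1],
    [[-1,0,0],[0,0,0],-1]
  ]
}}

```text
time_s: 23.02
ee_pos: [300.1, -169.3, 179.9]
orientation: [[0.001, 1.0, 0.001], [1.0, -0.001, -0.001], [-0.001, 0.001, -1.0]]
ft_force: [0.9, -0.1, 0.6]
grip_width: 7.4
gripper_force: 29.3
```

{"fn": "apply_moves", "kwargs": {
  "increments": [
    [[-1,0,0],[0,0,0],-1],
    [[-1,0,0],[0,0,0],-1],
    [[-1,0,0],[0,0,0],-1],
    [[-1,0.5,0],[0,0,0],-1],
    [[-0.8,1,0],[0,0,0],-1],
    [[0,1,0],[0,0,0],-1],
    [[0,1,0],[0,0,0],-1],
    [[0,1,0],[0,0,0],-1],
    [[0,1,0],[0,0,0],-1],
    [[0,1,0],[0,0,0],-1]
  ]
}}

```text
time_s: 23.85
ee_pos: [496.8, -311.7, 179.7]
orientation: [[0.001, 1.0, 0.0], [1.0, -0.001, -0.0], [-0.0, 0.0, -1.0]]
ft_force: [0.2, -0.7, 0.7]
grip_width: 7.7
gripper_force: 29.3
```

{"fn": "apply_moves", "kwargs": {
  "increments": [
    [[0,1,0],[0,0,0],-1],
    [[0,1,0],[0,0,0],-1],
    [[0,1,0],[0,0,0],-1],
    [[0,0,0],[0,0,0],-1],
    [[0,0,0],[0,0,0],-1]
  ]
}}

```text
time_s: 24.27
ee_pos: [586.4, -311.5, 178.9]
orientation: [[-0.001, 1.0, -0.001], [1.0, 0.001, 0.0], [0.0, -0.001, -1.0]]
ft_force: [-0.7, -0.9, -0.5]
grip_width: 8.0
gripper_force: 29.4
```

```bash
python3 - <<'E'
from ob import *
s=arm.read_state(); print(s['ee_pos'],s['grip_width']); C,im,D=snap('w11')
E
```

```text
[ 586.42615711 -311.5469991   178.89461876] 7.983333104355014
```

View pics/w11.png

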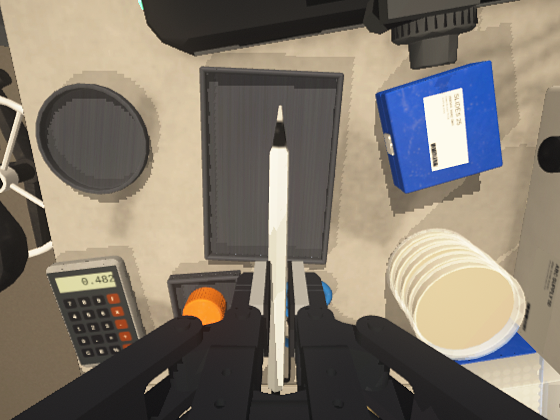

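The pen is held straight at (280,240) over the tray, whose corners are (202,68), (343,75), (325,262) and (206,260). The microscope is clear. Lowering into the right part.

{"fn": "apply_moves", "kwargs": {
  "increments": [
    [[0,0.25,0.5],[0,0,0.4],-1],
    [[0,0,1],[0,0,0],-1],
    [[0,0,1],[0,0,0],-1],
    [[0,0,1],[0,0,0],-1],
    [[0,0,1],[0,0,0],-1],
    [[0,0,0.6],[0,0,0],-1],
    [[0,0,0.3],[0,0,0],-1],
    [[0,0,0],[0,0,0],-1],
    [[0,0,0],[0,0,0],-1]
  ]
}}

```text
time_s: 25.07
ee_pos: [592.6, -312.4, 18.3]
orientation: [[0.043, 0.999, 0.0], [0.999, -0.043, -0.0], [-0.0, 0.0, -1.0]]
ft_force: [0.6, -0.6, 0.1]
grip_width: 7.5
gripper_force: 29.4
```

{"fn": "apply_moves", "kwargs": {
  "increments": [
    [[0,0,0.2],[0,0,0],-1],
    [[0,0,0.12],[0,0,0],-1],
    [[0,0,0],[0,0,0],-1],
    [[0,0,0],[0,0,0],-1],
    [[0,0,0],[0,0,0],-0.45],
    [[0,0,0],[0,0,0],-0.45],
    [[0,0,0],[0,0,0],-0.45],
    [[0,0,-0.3],[0,0,0],-0.45],
    [[0,0,-0.7],[0,0,0],-0.45],
    [[0,0,-1],[0,0,-0.4],-0.45]
  ]
}}

```text
time_s: 25.9
ee_pos: [591.2, -310.8, 66.3]
orientation: [[0.0, 1.0, -0.005], [1.0, -0.0, 0.003], [0.003, -0.005, -1.0]]
ft_force: [0.6, 1.5, 0.3]
grip_width: 23.4
gripper_force: 0.0
```

{"fn": "apply_moves", "kwargs": {
  "increments": [
    [[0,0,-1],[0,0,0],0.2],
    [[0,0,-1],[0,0,0],0.2],
    [[0,-0.6,-1],[0,0,0],0.2],
    [[0,-1,-0.6],[0,0,0],0.2],
    [[0,-1,0],[0,0,0],0.2],
    [[0,-1,0],[0,0,0],0.2],
    [[0,-1,0],[0,0,0],0.2],
    [[0,-1,0],[0,0,0],0.2],
    [[0,-1,0],[0,0,0],0.2],
    [[0,-1,0],[0,0,0],0.2]
  ]
}}

```text
time_s: 26.73
ee_pos: [363.6, -311.6, 176.7]
orientation: [[0.0, 1.0, 0.001], [1.0, -0.0, -0.001], [-0.001, 0.001, -1.0]]
ft_force: [0.4, -0.5, 0.1]
grip_width: 50.9
gripper_force: 0.0
```

```bash
python3 - <<'E'
from ob import *
s=arm.read_state(); print(s['ee_pos'],s['grip_width']); C,im,D=snap('w12'); W=world(C,D)
m=((im.min(2)>150)&(W[:,:,0]>530)&(W[:,:,0]<620)&(W[:,:,1]>-390)&(W[:,:,1]<-210)&(W[:,:,2]<30)).astype(np.uint8)
c=max(cv2.findContours(m,0,1)[0],key=cv2.contourArea); P=plane(C,c[:,0],10)[:,:2].astype(np.float32); print(cv2.minAreaRect(P), np.percentile(W[m>0][:,2],[5,50,95]))
E
```

```text
[ 363.59928386 -311.61871781  176.66828099] 50.88631719069919
((591.565673828125, -313.3670654296875), (121.80610656738281, 9.461612701416016), 86.89444732666016) [ 1.02287826 11.79586734 13.52863525]
```

The pen lies level in the large tray at (591.6,−313). Next is the marker.

{"fn": "apply_moves", "kwargs": {
  "increments": [
    [[0.3,-1,0],[0,0,0],0.2],
    [[0.8,-1,0],[0,0,0],0.2],
    [[1,-0.1,0],[0,0,0],0.2],
    [[1,0,0],[0,0,0],0.2],
    [[1,0,0],[0,0,0],0.2],
    [[1,0,0],[0,0,0],0.2],
    [[1,0,0],[0,0,0],0.2],
    [[1,0,0],[0,0,0],0.2],
    [[1,0,0],[0,0,0],0.2],
    [[1,0,0],[0,0,0],0.2]
  ]
}}

```text
time_s: 27.62
ee_pos: [302.1, -37.5, 176.6]
orientation: [[0.002, 1.0, 0.002], [1.0, -0.002, -0.001], [-0.001, 0.002, -1.0]]
ft_force: [0.2, -0.3, 0.2]
grip_width: 51.0
gripper_force: 0.0
```

{"fn": "apply_moves", "kwargs": {
  "increments": [
    [[1,0,0],[0,0,0],0.2],
    [[1,0,0],[0,0,0],0.2],
    [[1,0,0],[0,0,0],0.2],
    [[1,0.4,0],[0,0,0],0.2],
    [[1,0.7,0],[0,0,0],0.2],
    [[0.6,1,0],[0,0,0],0.2],
    [[0,1,0],[0,0,0],0.2],
    [[0,1,0],[0,0,0],0.2],
    [[0,1,0],[0,0,0],0.2],
    [[0,1,0],[0,0,0],0.2]
  ]
}}

```text
time_s: 28.45
ee_pos: [486.7, 129.6, 176.4]
orientation: [[-0.0, 1.0, 0.001], [1.0, 0.0, 0.0], [0.0, 0.001, -1.0]]
ft_force: [-0.7, 0.6, 1.2]
grip_width: 51.5
gripper_force: 0.0
```

{"fn": "apply_moves", "kwargs": {
  "increments": [
    [[0,1,0],[0,0,0],0.2],
    [[0,1,0],[0,0,0],0.2],
    [[0,1,0],[0,0,0],0.2],
    [[0,1,0],[0,0,-0.65],0.2],
    [[0,0,0.5],[0,0,0],0],
    [[0,0,1],[0,0,0],0],
    [[0,0,1],[0,0,0],0],
    [[0,0,0.5],[0,0,0],0],
    [[0,0,0],[0,0,0],0],
    [[0,0,0],[0,0,0],0]
  ]
}}

```text
time_s: 29.28
ee_pos: [605.1, 129.1, 85.7]
orientation: [[-0.067, 0.998, -0.001], [0.998, 0.067, -0.0], [-0.0, -0.001, -1.0]]
ft_force: [0.4, -0.4, 0.9]
grip_width: 42.7
gripper_force: 0.0
```

```bash
python3 - <<'E'
from ob import *
s=arm.read_state(); print(s['ee_pos'],s['grip_width'],s['orientation'][:,0]); C,im,D=snap('w13')
E
```

```text
[605.10302586 129.08874223  85.71919749] 42.72310684757431 [-6.74232722e-02  9.97724456e-01 -1.08581834e-04]
```

View pics/w13.png

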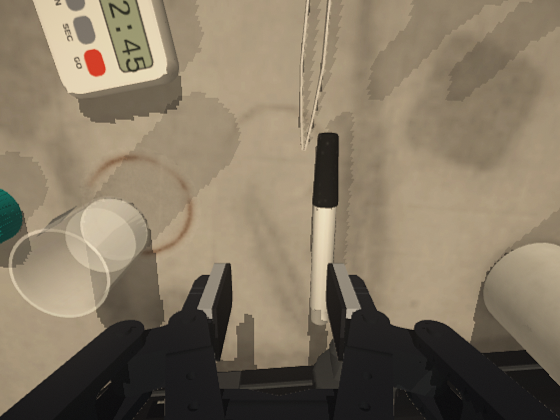

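The marker (322,230) is 30 mm to the right of the gripper centre and parallel to it, with the tweezers clear ahead at (315,70). Shifting, lowering and gripping.

{"fn": "apply_moves", "kwargs": {
  "increments": [
    [[0,0.98,0],[0,0,0],0],
    [[0,0,0.5],[0,0,0],0],
    [[0,0,0.8],[0,0,0],0],
    [[0,0,0.8],[0,0,0],0],
    [[0,0,0.5],[0,0,0],0],
    [[0,0,0.15],[0,0,0],0],
    [[0,0,0],[0,0,0],0],
    [[0,0,0],[0,0,0],0]
  ]
}}

```text
time_s: 30.0
ee_pos: [636.1, 131.2, 5.2]
orientation: [[-0.067, 0.998, 0.003], [0.998, 0.067, 0.0], [0.0, 0.003, -1.0]]
ft_force: [-0.3, -1.0, 1.0]
grip_width: 42.7
gripper_force: 0.0
```

{"fn": "apply_moves", "kwargs": {
  "increments": [
    [[0,0,0],[0,0,0],-1],
    [[0,0,0],[0,0,0],-1],
    [[0,0,0],[0,0,0],-1],
    [[0,0,0],[0,0,0],-1],
    [[0,0,0],[0,0,0],-1]
  ]
}}

```text
time_s: 30.42
ee_pos: [635.7, 131.1, 5.2]
orientation: [[-0.067, 0.998, 0.003], [0.998, 0.067, 0.0], [0.0, 0.003, -1.0]]
ft_force: [-1.1, -0.7, 6.1]
grip_width: 14.5
gripper_force: 29.4
```

Marker gripped. Lifting a little, sliding away from the microscope knob, then raising and backing out.

{"fn": "apply_moves", "kwargs": {
  "increments": [
    [[0,0,-0.4],[0,0,0],-1],
    [[0.3,0,-0.4],[0,0,0],-1],
    [[0.6,0,-0.3],[0,0,0],-1],
    [[0,0,-1],[0,0,0.65],-1],
    [[0,0,-1],[0,0,0],-1],
    [[0,-0.5,-1],[0,0,0],-1],
    [[0,-1,-1],[0,0,0],-1],
    [[0,-1,-0.7],[0,0,0],-1],
    [[0,-1,0],[0,0,0],-1],
    [[0,-1,0],[0,0,0],-1]
  ]
}}

```text
time_s: 31.25
ee_pos: [498.0, 158.2, 179.5]
orientation: [[0.001, 1.0, 0.005], [1.0, -0.001, 0.001], [0.001, 0.005, -1.0]]
ft_force: [-0.1, 0.2, -0.5]
grip_width: 14.4
gripper_force: 29.4
```

{"fn": "apply_moves", "kwargs": {
  "increments": [
    [[0,-1,0],[0,0,0],-1],
    [[0,-1,0],[0,0,0],-1],
    [[0,-1,0],[0,0,0],-1],
    [[0,-1,0],[0,0,0],-1],
    [[-0.3,-1,0],[0,0,0],-1],
    [[-0.8,-1,0],[0,0,0],-1],
    [[-1,-0.6,0],[0,0,0],-1],
    [[-1,0,0],[0,0,0],-1],
    [[-1,0,0],[0,0,0],-1],
    [[-1,0,0],[0,0,0],-1]
  ]
}}

```text
time_s: 32.08
ee_pos: [299.5, 4.2, 177.8]
orientation: [[-0.001, 1.0, 0.003], [1.0, 0.001, -0.001], [-0.001, 0.003, -1.0]]
ft_force: [1.0, -0.0, -0.8]
grip_width: 14.6
gripper_force: 29.4
```

{"fn": "apply_moves", "kwargs": {
  "increments": [
    [[-1,0,0],[0,0,0],-1],
    [[-1,0,0],[0,0,0],-1],
    [[-1,0,0],[0,0,0],-1],
    [[-1,0,0],[0,0,0],-1],
    [[-1,0,0],[0,0,0],-1],
    [[-1,0,0],[0,0,0],-1],
    [[-1,0,0],[0,0,0],-1],
    [[-1,0,0],[0,0,0],-1],
    [[-1,0,0],[0,0,0],-1],
    [[-1,0.5,0],[0,0,0],-1]
  ]
}}

```text
time_s: 32.92
ee_pos: [312.8, -295.7, 177.5]
orientation: [[0.003, 1.0, -0.001], [1.0, -0.003, 0.0], [0.0, -0.001, -1.0]]
ft_force: [0.5, 0.7, 0.1]
grip_width: 14.5
gripper_force: 29.4
```

{"fn": "apply_moves", "kwargs": {
  "increments": [
    [[-0.1,1,0],[0,0,0],-1],
    [[0,1,0],[0,0,0],-1],
    [[0,1,0],[0,0,0],-1],
    [[0,1,0],[0,0,0],-1],
    [[0,1,0],[0,0,0],-1],
    [[0,1,0],[0,0,0],-1],
    [[0,1,0],[0,0,0],-1],
    [[0,0.9,0],[0,0,0],-1],
    [[0,0,0],[0,0,0],-1],
    [[0,0,0],[0,0,0],-1]
  ]
}}

```text
time_s: 33.75
ee_pos: [552.9, -297.7, 176.9]
orientation: [[-0.001, 1.0, -0.0], [1.0, 0.001, -0.0], [-0.0, -0.0, -1.0]]
ft_force: [0.2, -0.2, 0.3]
grip_width: 14.3
gripper_force: 29.5
```

```bash
python3 - <<'E'
from ob import *
s=arm.read_state(); print(s['ee_pos'],s['grip_width']); C,im,D=snap('w14')
E
```

```text
[ 552.88225189 -297.71961365  176.92267559] 14.331075055390421
```

View pics/w14.png

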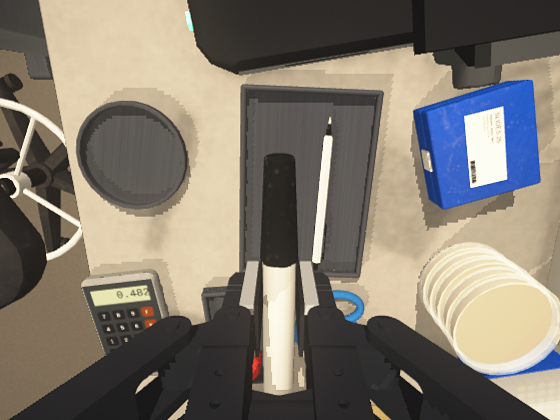

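The marker is held straight at (280,270) and the pen lies in the tray at (323,185). Lowering the marker into the left part.

{"fn": "apply_moves", "kwargs": {
  "increments": [
    [[0,0,0.5],[0,0,0.4],-1],
    [[0,0,1],[0,0,0],-1],
    [[0,0,1],[0,0,0],-1],
    [[0,0,1],[0,0,0],-1],
    [[0,0,1],[0,0,0],-1],
    [[0,0,0.5],[0,0,0],-1],
    [[0,0,0.3],[0,0,0],-1],
    [[0,0,0.15],[0,0,0],-1],
    [[0,0,0],[0,0,0],-1],
    [[0,0,0],[0,0,0],-1]
  ]
}}

```text
time_s: 34.63
ee_pos: [552.4, -298.7, 14.6]
orientation: [[0.043, 0.999, 0.002], [0.999, -0.043, -0.001], [-0.001, 0.002, -1.0]]
ft_force: [0.1, 0.4, 0.7]
grip_width: 14.8
gripper_force: 29.5
```

{"fn": "apply_moves", "kwargs": {
  "increments": [
    [[0,0,0.14],[0,0,0],-1],
    [[0,0,0],[0,0,0],-1],
    [[0,0,0],[0,0,0],-1],
    [[0,0,0],[0,0,0],-0.4],
    [[0,0,0],[0,0,0],-0.38],
    [[0,0,0],[0,0,0],-0.38],
    [[0,0,-0.3],[0,0,0],-0.38],
    [[0,0,-0.7],[0,0,0],-0.38],
    [[0,0,-1],[0,0,-0.4],0],
    [[0,0,-1],[0,0,0],0.2]
  ]
}}

```text
time_s: 35.47
ee_pos: [551.5, -297.6, 99.9]
orientation: [[-0.001, 1.0, -0.002], [1.0, 0.001, 0.001], [0.001, -0.002, -1.0]]
ft_force: [1.4, -0.4, 0.0]
grip_width: 49.7
gripper_force: 0.0
```

{"fn": "apply_moves", "kwargs": {
  "increments": [
    [[0,0,-1],[0,0,0],0.5],
    [[0,-0.5,-1],[0,0,0],0.7],
    [[0,-1,-0.7],[0,0,0],1],
    [[0,-1,0],[0,0,0],1],
    [[0,-1,0],[0,0,0],1],
    [[0,-1,0],[0,0,0],1],
    [[0,-1,0],[0,0,0],1],
    [[0,-1,0],[0,0,0],1],
    [[0,-1,0],[0,0,0],1],
    [[0,-0.8,0],[0,0,0],1]
  ]
}}

```text
time_s: 36.3
ee_pos: [300.9, -297.2, 180.7]
orientation: [[0.001, 1.0, -0.0], [1.0, -0.001, -0.001], [-0.001, -0.0, -1.0]]
ft_force: [0.4, 0.9, 0.3]
grip_width: 85.3
gripper_force: 0.0
```

```bash
python3 - <<'E'
from ob import *
s=arm.read_state(); print(s['ee_pos'],s['grip_width']); C,im,D=snap('w15'); W=world(C,D)
m=((im.min(2)>140)&(W[:,:,0]>525)&(W[:,:,0]<620)&(W[:,:,1]>-375)&(W[:,:,1]<-225)&(W[:,:,2]<40)).astype(np.uint8)
for c in sorted(cv2.findContours(m,0,1)[0],key=cv2.contourArea)[-2:]:
    k=np.zeros_like(m); cv2.drawContours(k,[c],0,1,-1); w=W[cv2.erode(k,np.ones((3,3)))>0]; P=plane(C,c[:,0],12)[:,:2].astype(np.float32); print(cv2.minAreaRect(P), np.percentile(w[:,2],[5,50,95]), w[:,1].min(),w[:,1].max())
E
```

```text
[ 300.93706354 -297.22274225  180.73609525] 85.33045973816876
((550.0643310546875, -332.76434326171875), (90.13908386230469, 18.57354736328125), 86.7118911743164) [13.80118825 18.29858277 20.47483659] -373.73896401647795 -216.5736990499057
```

The marker is level in the tray at x 550, centre y about −310. Now the beaker.

{"fn": "apply_moves", "kwargs": {
  "increments": [
    [[1,0,0],[0,0,0],1],
    [[1,0,0],[0,0,0],1],
    [[1,0,0],[0,0,0],1],
    [[1,0,0],[0,0,0],1],
    [[1,0,0],[0,0,0],1],
    [[1,0,0],[0,0,0],1],
    [[1,0,0],[0,0,0],1],
    [[1,0,0],[0,0,0],1],
    [[1,0,0],[0,0,0],1],
    [[1,0,0],[0,0,0],1]
  ]
}}

```text
time_s: 37.18
ee_pos: [303.1, 3.5, 180.9]
orientation: [[0.001, 1.0, 0.002], [1.0, -0.001, -0.0], [-0.0, 0.002, -1.0]]
ft_force: [1.2, 0.1, -0.4]
grip_width: 85.5
gripper_force: 0.0
```

{"fn": "apply_moves", "kwargs": {
  "increments": [
    [[1,0,0],[0,0,0],1],
    [[1,0.4,0],[0,0,0],1],
    [[1,1,0],[0,0,0],1],
    [[0.6,1,0],[0,0,0],1],
    [[0,1,0],[0,0,0],1],
    [[0,1,0],[0,0,0],1],
    [[0,1,0],[0,0,0],1],
    [[0,1,0],[0,0,0],1],
    [[0,0,0],[0,0,0],1],
    [[0,0,0],[0,0,0],1]
  ]
}}

```text
time_s: 38.02
ee_pos: [496.1, 109.6, 180.2]
orientation: [[0.001, 1.0, 0.0], [1.0, -0.001, 0.0], [0.0, 0.0, -1.0]]
ft_force: [-0.4, 0.0, 0.1]
grip_width: 85.4
gripper_force: 0.0
```

```bash
python3 - <<'E'
from ob import *
s=arm.read_state(); print(s['ee_pos'],s['grip_width']); C,im,D=snap('w16')
E
```

```text
[496.07818643 109.61058277 180.15525538] 85.38872825175282
```

View pics/w16.png

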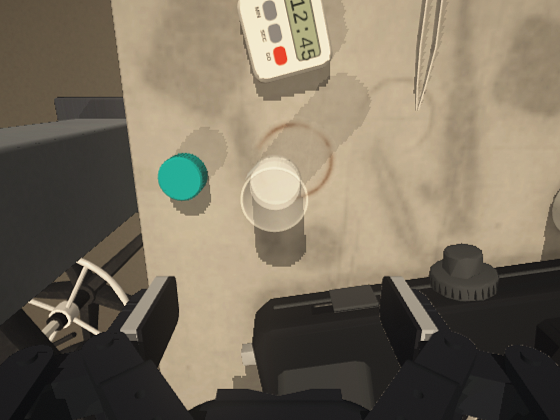

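Beaker rim (274,200) and base (275,183) both put it at (491.5, 113). I'll turn 40° so the fingers miss the teal cap, then descend and grip gently.

{"fn": "apply_moves", "kwargs": {
  "increments": [
    [[0.12,-0.15,0],[0,0,0.95],1],
    [[0,0,0.3],[0,0,0.95],1],
    [[0,0,0.3],[0,0,0.95],1],
    [[0,0,0.3],[0,0,0.95],1],
    [[0,0,0.3],[0,0,0.95],1],
    [[0,0,0.3],[0,0,0.95],1],
    [[0,0,0.3],[0,0,0.95],1],
    [[0,0,0],[0,0,0],1],
    [[0,0,0],[0,0,0],1]
  ],
  "force": 25
}}

```text
time_s: 38.82
ee_pos: [488.8, 113.1, 126.3]
orientation: [[0.64, 0.768, -0.001], [0.768, -0.64, -0.0], [-0.001, -0.001, -1.0]]
ft_force: [0.4, 0.6, 0.5]
grip_width: 85.6
gripper_force: 0.0
```

```bash
python3 - <<'E'
from ob import *
s=arm.read_state(); print(s['ee_pos'],s['orientation'].round(3)); C,im,D=snap('w17'); K,R,t=C
for p in [(491.5,113,66),(491.5,113,0)]:
    q=K@(R@np.array(p)+t); print(q[:2]/q[2])
E
```

```text
[488.7814909  113.10342357 126.28245034] [[ 0.64   0.768 -0.001]
 [ 0.768 -0.64  -0.   ]
 [-0.001 -0.001 -1.   ]]
[283.47644467 226.06582474]
[282.47684076 196.14543243]
```

View pics/w17.png

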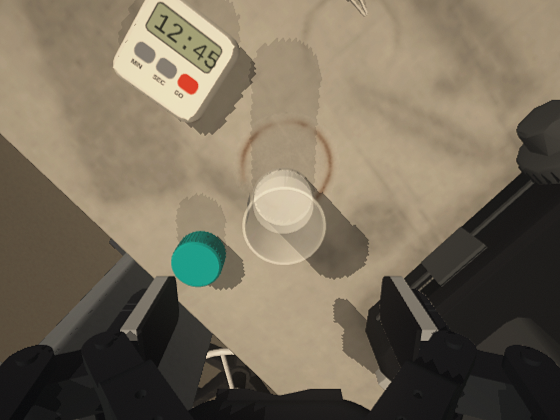

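The rim (284,226) is where predicted. Descending and closing.

{"fn": "apply_moves", "kwargs": {
  "increments": [
    [[0.06,0.08,0.4],[0,0,0],1],
    [[0,0,0.9],[0,0,0],1],
    [[0,0,0.9],[0,0,0],1],
    [[0,0,0.8],[0,0,0],1],
    [[0,0,0.45],[0,0,0],1],
    [[0,0,0],[0,0,0],1],
    [[0,0,0],[0,0,0],-1],
    [[0,0,0],[0,0,0],-1],
    [[0,0,0],[0,0,0],-1],
    [[0,0,0],[0,0,0],-1]
  ],
  "force": 25
}}

```text
time_s: 39.7
ee_pos: [494.5, 113.1, 24.2]
orientation: [[0.642, 0.767, 0.003], [0.767, -0.642, 0.0], [0.002, 0.002, -1.0]]
ft_force: [-0.2, 0.1, 4.7]
grip_width: 50.4
gripper_force: 25.3
```

{"fn": "apply_moves", "kwargs": {
  "increments": [
    [[0,0,0],[0,0,0],-1],
    [[0,0,0],[0,0,0],-1]
  ]
}}

```text
time_s: 39.87
ee_pos: [494.5, 113.1, 24.2]
orientation: [[0.642, 0.767, 0.003], [0.767, -0.642, 0.0], [0.002, 0.002, -1.0]]
ft_force: [-0.1, 0.4, 6.9]
grip_width: 50.4
gripper_force: 25.3
```

{"fn": "apply_moves", "kwargs": {
  "increments": [
    [[0,0,-0.2],[0,0,0],-1],
    [[0,0,-0.5],[0,0,0],-1],
    [[0,0,-0.7],[0,0,0],-1],
    [[0,0,-0.7],[0,0,-0.95],-1],
    [[0,0,-0.7],[0,0,-0.95],-1],
    [[0,0,-0.7],[0,0,-0.95],-1],
    [[0,0,-0.5],[0,0,-0.95],-1],
    [[0,0,-0.3],[0,0,-0.95],-1],
    [[0,0,0],[0,0,-0.95],-1],
    [[0,0,0],[0,0,-0.95],-1]
  ]
}}

```text
time_s: 40.7
ee_pos: [493.6, 112.9, 153.1]
orientation: [[-0.004, 1.0, 0.003], [1.0, 0.004, 0.0], [0.0, 0.003, -1.0]]
ft_force: [-0.1, -0.0, -0.6]
grip_width: 50.1
gripper_force: 26.1
```

{"fn": "apply_moves", "kwargs": {
  "increments": [
    [[0,-0.4,0],[0,0,0],-1],
    [[0,-0.7,0],[0,0,0],-1],
    [[0,-0.8,0],[0,0,0],-1],
    [[0,-0.8,0],[0,0,0],-1],
    [[0,-0.8,0],[0,0,0],-1],
    [[0,-0.8,0],[0,0,0],-1],
    [[-0.3,-0.8,0],[0,0,0],-1],
    [[-0.6,-0.8,0],[0,0,0],-1],
    [[-0.8,-0.5,0],[0,0,0],-1],
    [[-0.8,0,0],[0,0,0],-1]
  ]
}}

```text
time_s: 41.53
ee_pos: [295.3, 38.4, 150.9]
orientation: [[0.001, 1.0, -0.004], [1.0, -0.001, 0.0], [0.0, -0.004, -1.0]]
ft_force: [0.7, 0.0, 0.0]
grip_width: 50.3
gripper_force: 26.2
```

{"fn": "apply_moves", "kwargs": {
  "increments": [
    [[-0.9,0,0],[0,0,0],-1],
    [[-0.9,0,0],[0,0,0],-1],
    [[-0.9,0,0],[0,0,0],-1],
    [[-0.9,0,0],[0,0,0],-1],
    [[-0.9,0,0],[0,0,0],-1],
    [[-0.9,0,0],[0,0,0],-1],
    [[-0.9,0,0],[0,0,0],-1],
    [[-0.9,0,0],[0,0,0],-1],
    [[-0.9,0,0],[0,0,0],-1],
    [[-0.9,0,0],[0,0,0],-1]
  ]
}}

```text
time_s: 42.37
ee_pos: [299.8, -232.3, 151.6]
orientation: [[0.004, 1.0, -0.0], [1.0, -0.004, 0.001], [0.001, -0.0, -1.0]]
ft_force: [1.4, 0.3, 0.1]
grip_width: 50.2
gripper_force: 26.2
```

{"fn": "apply_moves", "kwargs": {
  "increments": [
    [[-0.8,0,0],[0,0,0],-1],
    [[-0.4,0,0],[0,0,0],-1],
    [[0,0,0],[0,0,-0.95],-1],
    [[0,0,0],[0,0,-0.95],-1],
    [[0,0,0],[0,0,-0.95],-1],
    [[0,0,0],[0,0,-0.95],-1],
    [[0,0,0],[0,0,-0.95],-1],
    [[0,0,0],[0,0,-0.95],-1],
    [[0,0,0],[0,0,-0.95],-1],
    [[0,0,0],[0,0,0],-1]
  ]
}}

```text
time_s: 43.2
ee_pos: [300.4, -266.4, 151.5]
orientation: [[-0.641, 0.767, -0.001], [0.767, 0.641, 0.001], [0.001, 0.0, -1.0]]
ft_force: [0.1, -0.7, -0.1]
grip_width: 50.4
gripper_force: 26.2
```

```bash
python3 - <<'E'
from ob import *
s=arm.read_state(); print(s['ee_pos'],s['grip_width']); R=s['orientation']; d=np.array([421.3,-272,s['ee_pos'][2]])-s['ee_pos']; print(R.T@d/30)
E
```

```text
[ 300.38619651 -266.42868555  151.52655019] 50.44640504197288
[-2.72717423e+00  2.97348463e+00 -2.65199790e-03]
```

{"fn": "apply_moves", "kwargs": {
  "increments": [
    [[-0.68,0.74,0],[0,0,0],-1],
    [[-0.68,0.74,0],[0,0,0],-1],
    [[-0.68,0.74,0],[0,0,0],-1],
    [[-0.69,0.75,0],[0,0,0],-1],
    [[0,0,0.6],[0,0,0],-1],
    [[0,0,0.8],[0,0,0],-1],
    [[0,0,0.8],[0,0,0],-1],
    [[0,0,0.8],[0,0,0],-1],
    [[0,0,0.4],[0,0,0],-1],
    [[0,0,0],[0,0,0],-1]
  ]
}}

```text
time_s: 44.03
ee_pos: [419.5, -271.1, 47.0]
orientation: [[-0.639, 0.77, -0.006], [0.77, 0.639, 0.005], [0.007, -0.001, -1.0]]
ft_force: [-1.0, 0.0, -0.3]
grip_width: 50.5
gripper_force: 26.3
```

{"fn": "apply_moves", "kwargs": {
  "increments": [
    [[0,0,0.2],[0,0,0],-1],
    [[0,0,0],[0,0,0],-1],
    [[0,0,0],[0,0,0],-1]
  ]
}}

```text
time_s: 44.28
ee_pos: [422.3, -273.9, 44.4]
orientation: [[-0.64, 0.768, 0.001], [0.768, 0.64, -0.001], [-0.001, 0.0, -1.0]]
ft_force: [-0.4, 0.2, -0.3]
grip_width: 50.4
gripper_force: 26.3
```

```bash
python3 - <<'E'
from ob import *
s=arm.read_state(); print(s['ee_pos'],s['grip_width']); C,im,D=snap('w18')
E
```

```text
[ 422.25764071 -273.9376178    44.35962504] 50.42031992862296
```

View pics/w18.png

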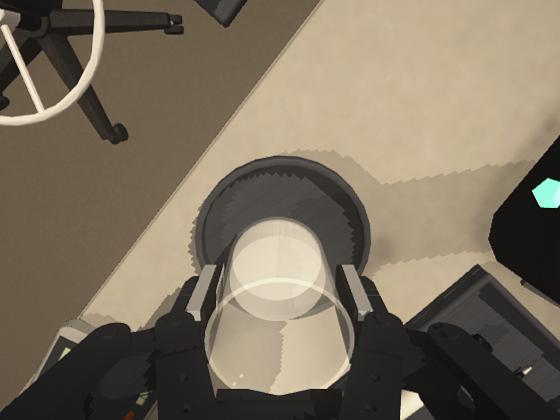

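The beaker is upright over the dish, with its base (277,278) inside the dish rim. Lowering the last 15 mm.

{"fn": "apply_moves", "kwargs": {
  "increments": [
    [[0,0,0.25],[0,0,0],-1],
    [[0,0,0.18],[0,0,0],-1],
    [[0,0,0.08],[0,0,0],-1],
    [[0,0,0],[0,0,0],-1],
    [[0,0,0],[0,0,0],-1],
    [[0,0,0],[0,0,0],-1]
  ]
}}

```text
time_s: 44.83
ee_pos: [421.8, -273.7, 28.2]
orientation: [[-0.641, 0.768, -0.0], [0.768, 0.641, 0.0], [0.0, -0.0, -1.0]]
ft_force: [-0.3, -0.3, 0.1]
grip_width: 50.3
gripper_force: 25.8
```

{"fn": "apply_moves", "kwargs": {
  "increments": [
    [[0,0,0.04],[0,0,0],-1],
    [[0,0,0],[0,0,0],-1],
    [[0,0,0],[0,0,0],-1]
  ]
}}

```text
time_s: 45.08
ee_pos: [421.9, -274.0, 28.0]
orientation: [[-0.641, 0.767, 0.0], [0.767, 0.641, -0.001], [-0.001, -0.0, -1.0]]
ft_force: [-2.4, -0.4, 8.5]
grip_width: 50.0
gripper_force: 26.1
```

Contact with the dish floor (8.5 N). Releasing and rising straight up.

{"fn": "apply_moves", "kwargs": {
  "increments": [
    [[0,0,0],[0,0,0],0.5],
    [[0,0,0],[0,0,0],0.75],
    [[0,0,0],[0,0,0],0.75],
    [[0,0,0],[0,0,0],0.75],
    [[0,0,-0.3],[0,0,0],0.75],
    [[0,0,-0.7],[0,0,0],0.75],
    [[0,0,-1],[0,0,0],0.75],
    [[0,0,-1],[0,0,0],0.75],
    [[0,0,-1],[0,0,0],0.75],
    [[0,0,-1],[0,0,0],0.75]
  ]
}}

```text
time_s: 45.92
ee_pos: [421.7, -273.4, 179.1]
orientation: [[-0.641, 0.768, 0.0], [0.768, 0.641, -0.0], [-0.0, 0.0, -1.0]]
ft_force: [0.2, 0.1, -1.1]
grip_width: 74.8
gripper_force: 0.0
```

{"fn": "apply_moves", "kwargs": {
  "increments": [
    [[0.5,-0.6,-0.5],[0,0,0],0.75],
    [[0.5,-0.6,-1],[0,0,0],0.75],
    [[0.6,-0.7,-1],[0,0,0],0.75],
    [[0.6,-0.7,-0.5],[0,0,0],0.75],
    [[0,0,0],[0,0,0.9],0.75],
    [[0,0,0],[0,0,1],0.75],
    [[0,0,0],[0,0,1],0.75],
    [[0,0,0],[0,0,1],0.75],
    [[0,0,0],[0,0,1],0.75],
    [[0,0,0],[0,0,1],0.75]
  ]
}}

```text
time_s: 46.75
ee_pos: [319.5, -272.8, 267.7]
orientation: [[-0.073, 0.997, 0.0], [0.997, 0.073, -0.0], [-0.0, 0.0, -1.0]]
ft_force: [0.3, -0.3, -0.4]
grip_width: 74.5
gripper_force: 0.0
```

```bash
python3 - <<'E'
from ob import *
s=arm.read_state(); print(s['ee_pos'],s['grip_width'],s['time_s']); C,im,D=snap('w19'); t,_=arm.get_image('top'); 
o=np.zeros((420,800,3),np.uint8); o[:,:560]=im; b=cv2.resize(t[150:265,300:420],(240,230)); o[:230,560:]=b; b=cv2.resize(t[150:265,130:250],(240,190)); o[230:,560:]=b; save('fin',o)
E
```

```text
[ 319.46657464 -272.79490146  267.66602135] 74.45771889813557 46.75
```

View pics/fin.png

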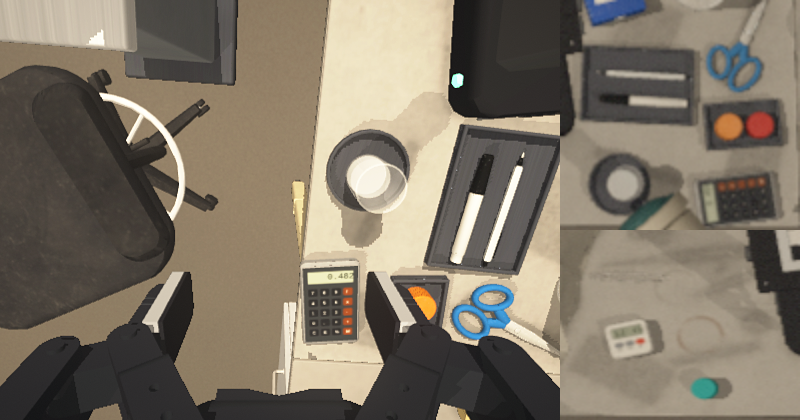

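The final picture shows the beaker upright in the dish (370,178), the marker (470,210) and pen (503,210) flat in the large tray, and both caps in the small tray. The timer and tweezers are where they were. Handing in.

```bash
python3 -c "
from rig import arm
print(arm.finish_job())"
```

```text
the job is handed in; nothing more can be done
None
```

I handed the job in at about 47 s of the 152 s allowed: the marker and pen lie flat in the large tray, both caps sit flat in the small tray, and the beaker stands in the dish, with the timer and tweezers not touched. The hand-in returned no verdict, so this rests on my own measurements and the final picture.

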